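Fit the splined switch handles on the trainer, lock them and switch on

ROBOT

A 7-joint arm with a two-finger parallel gripper is mounted at the origin on the work surface. World frame = base frame: x ahead of the robot, y to its left, z up, the work surface at z = 0. Lengths are in m, angles in rad, forces in N, time in s.
With the tool pointing down it reaches from about 0.425 to 0.95 m from the base axis. Payload 4.7 kg.
Tool frame: the origin (TCP) lies at the very end of the fingers, on their centre line; the grasp point (between the pads) lies 19 mm behind it; z points along the fingers, y is the line along which they close (so a half turn about z gives the same grasp; the last joint's range is limited). The gripper opens to 87 mm and grips with 3 to 60 N. Pads are 19 mm wide; open, the fingers measure 117 mm over their backs; the gripper's body (75 mm by 190 mm) begins 51 mm behind the grasp point.
Start: joints at [-1.139, 0.469, -0.049, 1.532, 0.024, 1.141, -0.082], TCP at [0.3, 0.605, 0.223] pointing down, gripper open.
Joint ranges: [-2.59, 2.59], [-0.33, 1.99], [-1.39, 1.29], [0.1, 2.45], [-1.04, 4.18], [0.21, 1.99], [-2.66, 2.66]. Speed limits (rad/s): [2.57, 2.57, 3.14, 3.14, 3.14, 3.14, 3.14].

INTERFACE

Orientations are given as a unit quaternion [x, y, z, w].
In Python, from plant import telemetry, imaging, r gives the robot as it stands.
- The arm moves only by the tool carry_out, never from a script. Its argument "motion" is a list of rows, each a list of 3 entries, a list of its own where there are three numbers: the shift along the tool's x, y, z in mm, then the turn, a rotation vector about the tool's x, y, z in degrees, then the closure, from 0 (fully open) to 1 (shut). In form: [[[dx, dy, dz], [rx, ry, rz], hand], ...]. A call has exactly 10 rows; each row shifts and turns the commanded pose from where the row before left it, along the tool's axes as they then stand; what a row does not reach is not made up. A row lasts 1/12 s, in which the tool goes at most 41.7 mm and 7.16 degrees, less where a joint would pass 70% of its speed; a pose out of reach is approached as far as the arm can. A call is refused whole if a number of a shift passes 41.7 or a number of a turn 7.16, either way. A call with a gripper value outside its range is refused whole. The fingers move at their own pace and stop on an object; the grip force is fixed at half the most. Time passes only in rows, so rows that do not move let the fingers close, or fill a call up. It gives the time, the measured TCP pose, the force, the opening and the grip force at its end, in the units of the state.
- telemetry.state(): the state, without advancing time (a new reading comes with each control period).
- imaging.snapshot(name): name is "scene" or "top" or "wrist"; returns the picture (480x640x3 uint8, red, green, blue); there is no depth.
- imaging.calibration(name): a dict with "fx", "fy", "cx", "cy" (pixels), "D" ([k1, k2, p1, p2, k3] as OpenCV has them; the pictures are not rectified), "extrinsics" (4x4, takes a point from world to camera coordinates). Camera axes: x right, y up, looking along -z (the intrinsics and any distortion apply to the point x, -y, -z); pixel columns grow to the right and rows downward; lengths in m; the calibration is good to about 2 mm. A picture is of the moment at which its call begins: read the wrist's pose just before it. calibration takes no time and is no camera call; for the wrist camera it gives the pose at the moment of the call.
- r.close_job(): hands the job in; it is judged then, once.
The state is a dict: "t": time; "joint_positions": joint angles; "joint_velocities": joint speeds; "joint_torque": joint torques, N m; "ee_pos": TCP position; "orientation": TCP orientation; "force": force on the tool from outside, world axes, zero at the start; "wrist_torque": the same for the moment, N m; "gripper_width": finger opening in m; "finger_force": force on a finger pad.
Only numpy, scipy, OpenCV 4.12 (cv2) and the standard library are available. Lean on these libraries where they do the work, as an engineer would, in place of code of your own. Each camera call takes 0.05 s, during which the arm holds its last target. There are 200 camera calls.

TASK

Get the electrical trainer ready for the next class: pull the slotted retaining slide fully open (away from the robot's side of the trainer, to its stop), then put every loose switch handle from the bench mat on a splined spindle of its own, turning it until the teeth mesh and pushing it fully home. When all are home, push the retaining slide back to its closed stop so that it locks the handles, and see that each fitted handle ends up turned clockwise as far as it goes. Leave the pot and the small screwdriver on the mat in their places.

Things in the scene. Friction and masses are not known exactly. Their poses are not given: they have to be found in the camera images.
- trainer: White flat console, fixed, 45 mm high. Origin on the bench below the middle of the row of four spindles. Own x points away from its near edge (body spans x -50 to +190 mm, y -185 to +185 mm), y left along the row of spindles, z up. It may stand left or right of the robot, slightly turned. A row of breakers and terminals up to 26 mm high stands on its far part (x 150 to 185 mm); 22 mm rails at both ends.
- retainer (a joint): Retaining slide, m: 0 = closed (near stop), 0.045 = fully open (far stop), along the trainer's x; 3 N friction, stays where left, starts 0 to 0.012. Grey plate 4 mm thick, underside 23 mm above the trainer's top, with a 38 mm U notch per spindle, open to the near side. Closed, its prongs reach 15 mm past the spindle axes; open, they end 30 mm beyond them.
- retainer_grip (a point): Centre of the slide's black upright grip tab: 14 mm along the trainer's x, 40 mm along its y, 30 mm high (27 to 57 mm above the trainer's top). Axes as the trainer's. Closed, it stands 55 mm beyond the row of spindles, open 100 mm. Closed, the prongs lie over fitted handles' flanges; a handle not fully home blocks the slide, and a closed slide keeps handles from going down.
- spindle1 (a joint): The leftmost (trainer y +127.5 mm) switch spindle, rad: 0 = anticlockwise stop, grows clockwise seen from above, 1.0 = clockwise stop. Stays where it is left (friction 0.08 N m). Starts between 0 and 0.4.
- spindle1_top (a point): Top centre of the leftmost (trainer y +127.5 mm) brass spindle, 16 mm above the trainer's top: a round pilot of 16 mm diameter with six splines, 3.5 mm wide, out to 26 mm diameter, from the trainer's top up to 12 mm (the pilot stands 4 mm higher). z up; own x points along one spline and turns with the spindle; the others follow every 60 degrees.
- spindle2 (a joint): The second from left (trainer y +42.5 mm) switch spindle, rad: 0 = anticlockwise stop, grows clockwise seen from above, 1.0 = clockwise stop. Stays where it is left (friction 0.08 N m). Starts between 0 and 0.4.
- spindle2_top (a point): Top centre of the second from left (trainer y +42.5 mm) brass spindle, 16 mm above the trainer's top: a round pilot of 16 mm diameter with six splines, 3.5 mm wide, out to 26 mm diameter, from the trainer's top up to 12 mm (the pilot stands 4 mm higher). z up; own x points along one spline and turns with the spindle; the others follow every 60 degrees.
- spindle3 (a joint): The third from left (trainer y -42.5 mm) switch spindle, rad: 0 = anticlockwise stop, grows clockwise seen from above, 1.0 = clockwise stop. Stays where it is left (friction 0.08 N m). Starts between 0 and 0.4.
- spindle3_top (a point): Top centre of the third from left (trainer y -42.5 mm) brass spindle, 16 mm above the trainer's top: a round pilot of 16 mm diameter with six splines, 3.5 mm wide, out to 26 mm diameter, from the trainer's top up to 12 mm (the pilot stands 4 mm higher). z up; own x points along one spline and turns with the spindle; the others follow every 60 degrees.
- spindle4 (a joint): The rightmost (trainer y -127.5 mm) switch spindle, rad: 0 = anticlockwise stop, grows clockwise seen from above, 1.0 = clockwise stop. Stays where it is left (friction 0.08 N m). Starts between 0 and 0.4.
- spindle4_top (a point): Top centre of the rightmost (trainer y -127.5 mm) brass spindle, 16 mm above the trainer's top: a round pilot of 16 mm diameter with six splines, 3.5 mm wide, out to 26 mm diameter, from the trainer's top up to 12 mm (the pilot stands 4 mm higher). z up; own x points along one spline and turns with the spindle; the others follow every 60 degrees.
- handle1_centre (a point): Black switch handle, 55 mm tall, 70 g, upright on the mat; point on its axis, half-way up. From the bottom: hollow flange 48 mm diameter up to 20 mm, neck 30 mm diameter up to 31 mm, bar grip 14 mm wide (own y), 56 mm long (own x), 31 to 55 mm high, white line on its top towards +x. z up. Fully home, its underside is on the trainer's top and this point 11.5 mm above the spindle's top point. May be absent.
- handle2_centre (a point): A handle like handle1. In the flange of each, six teeth 3.5 mm wide pass between a spindle's splines when the handle's x is parallel to the spindle's x or a multiple of 60 degrees from it (about 9 degrees play each way, 1.5 mm sideways). Not meshed, it rests on the spline tops 10 mm too high. Any handle fits any spindle. May be absent.
- handle3_centre (a point): A handle like handle1 and handle2; same point and axes. May be absent.
- handle4_centre (a point): A handle like handle1 and handle2; same point and axes. May be absent.
- pot: White-capped pot, 38 mm diameter, 50 mm tall, on the mat's far part; origin under its centre or handle. Leave alone.
- tester: Small screwdriver 150 mm long on the mat's near edge; origin under its centre or handle. Leave alone.
- mat: Rubber bench mat 300 x 320 x 3 mm, fixed; origin under its centre. The handles stand on it.
Things that resemble listed ones, but are neither listed nor needed, are in the scene too. Leave any green or yellow look-alike of the part that bears handle2_centre alone.

How it is judged:
By the outcome, as a careful person would: the job done as asked, in the order asked, and still so for the second after the job is handed in, with the robot touching nothing.
Of handle1, handle2, handle3, handle4 only 3 to 4 are there at a start; the rules pass over those that are not, and their reading is None.
At some moment in a run one of handle1, handle2, handle3, handle4 may be knocked a few centimetres aside while the robot is not near it.
It also fails if it takes over 210 s, if anything falls off the work surface, if the arm or the gripper's body presses on something with over 40 N, if the wrist force passes 120 N, or if a joint passes its speed limit or range.

## Working session

There is one attempt and no reset: what is moved stays moved. The work goes in short steps, Python scripts to look and compute and a tool call to move; the robot and the scene stay as the last step left them, time stands still between calls to the robot, and variables do not carry over. Pictures are saved under pics/ and viewed, at most 14 in all, crops included, and the job is handed in when it is done.

Besides the shell and the picture viewer there is one more tool, called after ">>>" as name([rows], argument=value, ...), one row to a line, values as JSON. carry_out: Moves the arm, as the interface text tells. Its arguments: {"type":"object","properties":{"motion":{"type":"array"}},"required":["motion"]}

```bash
ls; mkdir -p pics
python3 - <<'E'
from plant import telemetry, imaging, r
import cv2,numpy as np
s=telemetry.state();print(s)
for n in ("top","scene"):
    im=imaging.snapshot(n);cv2.imwrite(f"pics/{n}0.png",im[:,:,::-1]);c=imaging.calibration(n);print(n,c)
E
```

```text
pics
{'t': 0.0, 'joint_positions': array([-1.13887342,  0.46944507, -0.04856973,  1.53370784,  0.02409899,
        1.14095998, -0.08229587]), 'joint_velocities': array([-0.00054777, -0.00014301, -0.00085609,  0.00135192,  0.0008041 ,
        0.00042565,  0.00010173]), 'joint_torque': array([-3.17513559e-04, -5.07988787e+01, -8.08856520e-02, -2.36152804e+01,
       -6.15107641e-02,  3.79556883e-02,  1.62804704e-04]), 'ee_pos': array([0.29990123, 0.60405215, 0.221491  ]), 'orientation': array([ 2.28371618e-01,  9.73573556e-01, -9.50188565e-04, -1.81549886e-04]), 'force': array([0.46806727, 0.97736466, 0.20141393]), 'wrist_torque': array([-0.03033197,  0.02715315,  0.01101646]), 'finger_force': 0.0, 'gripper_width': 0.08711718749303128}
top {'fx': 548.4181471161705, 'fy': 548.4181471161705, 'cx': 326.09081193552026, 'cy': 244.9322294200824, 'D': array([0.04264806, 0.        , 0.        , 0.        , 0.        ]), 'extrinsics': array([[-0.0033121 , -0.99994699,  0.00974932, -0.05644617],
       [ 0.98074657, -0.00134455,  0.19528021, -0.45806429],
       [-0.19525675,  0.01020839,  0.98069903, -1.14692934],
       [ 0.        ,  0.        ,  0.        ,  1.        ]])}
scene {'fx': 479.6549742393327, 'fy': 479.6549742393327, 'cx': 319.5200815851284, 'cy': 230.86193835916376, 'D': array([-0.09738933,  0.        ,  0.        ,  0.        ,  0.        ]), 'extrinsics': array([[ 0.37387073,  0.92742976,  0.00973252, -0.12524263],
       [-0.50126235,  0.19322052,  0.84344643,  0.1734056 ],
       [ 0.78035679, -0.32021848,  0.53712512, -1.44708777],
       [ 0.        ,  0.        ,  0.        ,  1.        ]])}
```

View pics/top0.png

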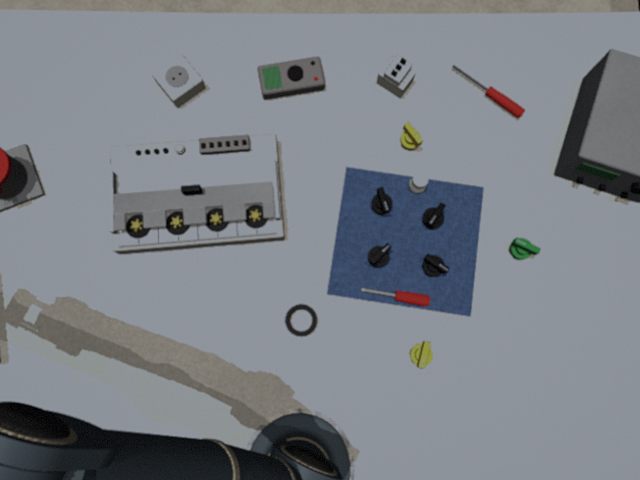

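View pics/scene0.png

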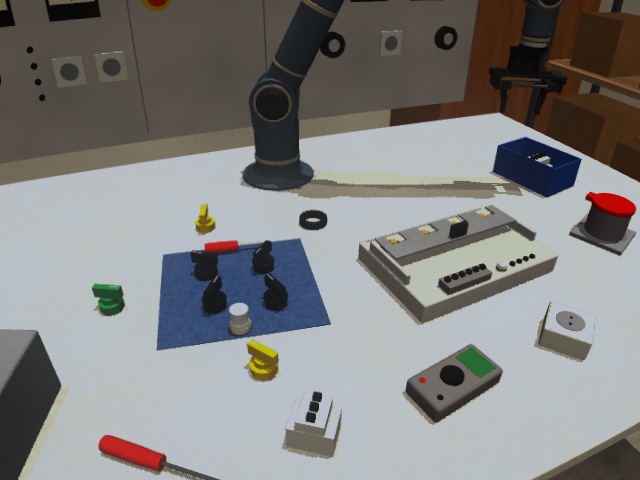

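The top view shows four black handles on the blue mat, at (382,203), (433,216), (379,257) and (435,266). The look-alikes are yellow at (411,137) and (422,353), green at (523,248), and a black ring at (301,320). The pot is at (419,184). The spindles are at (137,225), (177,222), (217,218) and (256,215), and the slide tab is at (191,189).

```bash
cat > h.py <<'E'
from plant import telemetry, imaging, r
import cv2,numpy as np
from scipy.spatial.transform import Rotation as R
def snap(n,save=None):
    c=imaging.calibration(n); im=imaging.snapshot(n)
    if save: cv2.imwrite(f"pics/{save}.png",im[:,:,::-1])
    return im,c
def ray(c,p,z):
    K=np.array([[c['fx'],0,c['cx']],[0,c['fy'],c['cy']],[0,0,1]])
    u=cv2.undistortPoints(np.array(p,float).reshape(-1,1,2),K,c['D']).reshape(-1,2)
    E=c['extrinsics'];Rw=E[:3,:3].T;o=-Rw@E[:3,3]
    d=np.c_[u[:,0],-u[:,1],-np.ones(len(u))]@Rw.T
    return o+d*((z-o[2])/d[:,2])[:,None]
def proj(c,P):
    q=np.atleast_2d(P)@c['extrinsics'][:3,:3].T+c['extrinsics'][:3,3]
    K=np.array([[c['fx'],0,c['cx']],[0,c['fy'],c['cy']],[0,0,1]])
    return cv2.projectPoints(q*[1,-1,-1],np.zeros(3),np.zeros(3),K,c['D'])[0].reshape(-1,2)
def tool():
    s=telemetry.state();M=R.from_quat(s['orientation']).as_matrix();return s,M
def yaw(): # direction of tool y (closing line), deg
    s,M=tool();return np.degrees(np.arctan2(M[1,1],M[0,1]))
def go(x,y,z,closedir=None):
    """print shift in tool axes (mm) and turn about tool z (deg) to put tool y along closedir (deg, mod 180)"""
    s,M=tool();d=M.T@(np.array([x,y,z])-s['ee_pos'])*1000
    t=0
    if closedir is not None: t=-((closedir-yaw()+90)%180-90)
    print("shift",d.round(1),"rz",round(t,1),"| tcp",(s['ee_pos']*1000).round(1),"yaw",round(yaw(),1),"j7",s['joint_positions'][6].round(2),"w",round(s['gripper_width']*1000,1),"t",round(s['t'],1))
def blobs(m,lo,hi):
    n,l,st,ce=cv2.connectedComponentsWithStats(m.astype(np.uint8));return [(ce[i],st[i],l==i) for i in range(1,n) if lo<st[i,4]<hi]
E
python3 - <<'E'
from h import *
im,c=snap("top")
hsv=cv2.cvtColor(im,cv2.COLOR_RGB2HSV);H,S,V=cv2.split(hsv)
reg=np.zeros(H.shape,bool);reg[195:240,115:280]=1
y=reg&(S>80)&(H>12)&(H<38)&(V>70)
P=[b[0] for b in blobs(y,15,400)];print(P)
W=ray(c,P,0.059);print(W.round(4))
d=W[np.argmax(W[:,1])]-W[np.argmin(W[:,1])];print("row len",np.linalg.norm(d),"ydir deg",np.degrees(np.arctan2(d[1],d[0])),"centre",W.mean(0))
print("tab",ray(c,[(191,189)],.102))
for px in [(382,203),(433,216),(379,257),(435,266)]:
    reg=np.zeros(H.shape,bool);reg[px[1]-22:px[1]+22,px[0]-22:px[0]+22]=1
    k=reg&(V<45)
    for b in blobs(k,100,2000): print("handle",px,b[0],b[1][4],ray(c,[b[0]],.03).round(4))
im,c2=snap("wrist","w0");print(c2['extrinsics'].round(3),c2['fx'])
t,M=tool();E=c2['extrinsics'];o=-E[:3,:3].T@E[:3,3];print("cam rel tool",M.T@(o-t['ee_pos']))
cr=im=cv2.resize(snap("top")[0][120:320,100:500],None,fx=2,fy=2,interpolation=cv2.INTER_CUBIC);cv2.imwrite("pics/crop1.png",cr[:,:,::-1])
E
```

```text
[array([254.6741573 , 214.75280899]), array([215.32258065, 218.03225806]), array([175.96590909, 221.43181818]), array([136.01086957, 224.63043478])]
[[0.5222 0.0972 0.059 ]
 [0.5149 0.1819 0.059 ]
 [0.5073 0.2659 0.059 ]
 [0.5002 0.3505 0.059 ]]
row len 0.2541844189606671 ydir deg 94.95115606480174 centre [0.51113256 0.22387938 0.059     ]
tab [[0.56683313 0.22640217 0.102     ]]
handle (382, 203) [380.77448071 202.25519288] 337 [[ 0.5582 -0.1804  0.03  ]]
handle (433, 216) [433.50143266 216.72206304] 349 [[ 0.5247 -0.297   0.03  ]]
handle (379, 257) [378.31927711 256.57831325] 332 [[ 0.4348 -0.1722  0.03  ]]
handle (435, 266) [432.62640449 265.66011236] 356 [[ 0.4145 -0.2905  0.03  ]]
[[ 0.444  0.896 -0.002 -0.675]
 [-0.865  0.428 -0.262  0.032]
 [-0.234  0.118  0.965 -0.389]
 [ 0.     0.     0.     1.   ]] 413.60470015567995
cam rel tool [ 0.07086864  0.00081362 -0.16132986]
```

View pics/crop1.png

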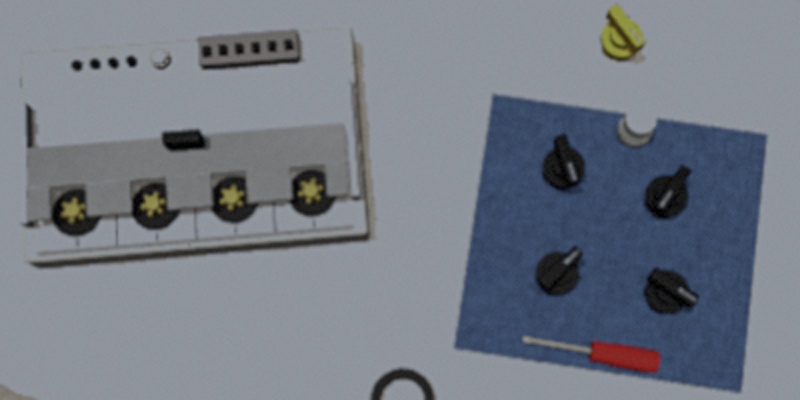

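The crop confirms the choice: four black handles on the mat, and spindles with brass splines. I'll go above the slide tab first.

Run:
```python
from h import *
go(.567,.226,.19,4.95)
```

```text
shift [-407.4 -220.2   32.2] rz 58.6 | tcp [300.  604.4 222. ] yaw 63.6 j7 -0.08 w 87.1 t 0.2
```

>>> carry_out([
  [[-34,-18,0],[0,0,5.8],0.6],
  [[-34,-18,0],[0,0,0],0.6],
  [[-34,-18,0],[0,0,0],0.6],
  [[-34,-18,0],[0,0,0],0.6],
  [[-34,-18,0],[0,0,0],0.6],
  [[-34,-18,0],[0,0,0],0.6],
  [[-34,-18,0],[0,0,0],0.6],
  [[-34,-18,0],[0,0,0],0.6],
  [[-34,-18,0],[0,0,0],0.6],
  [[-34,-18,0],[0,0,0],0.6],
])

```text
t: 1.08
ee_pos: [0.4958, 0.2715, 0.2227]
orientation: [0.277, 0.961, 0.0, 0.0]
force: [-0.1, 0.2, 0.8]
gripper_width: 0.0361
finger_force: 0.0
```

Run:
```python
from h import *
go(.567,.226,.19,4.95)
```

```text
shift [-84.5  -0.5  32.7] rz 52.9 | tcp [495.8 271.5 222.7] yaw 57.8 j7 0.46 w 36.1 t 1.1
```

>>> carry_out([
  [[-28,0,11],[0,0,0],0.6],
  [[-28,0,11],[0,0,0],0.6],
  [[-28.5,-0.5,11],[0,0,6.6],0.6],
  [[0,0,0],[0,0,6.6],0.6],
  [[0,0,0],[0,0,6.6],0.6],
  [[0,0,0],[0,0,6.6],0.6],
  [[0,0,0],[0,0,6.6],0.6],
  [[0,0,0],[0,0,6.6],0.6],
  [[0,0,0],[0,0,6.6],0.6],
  [[0,0,0],[0,0,6.6],0.6],
])

```text
t: 1.92
ee_pos: [0.5663, 0.2278, 0.1895]
orientation: [0.678, 0.735, -0.0, -0.0]
force: [0.2, -1.0, 0.2]
gripper_width: 0.0349
finger_force: 0.0
```

Run:
```python
from h import *
go(.567,.226,.19,4.95)
im,c=snap("wrist","w1")
print(proj(c,[[.567,.226,.102],[.5149,.1819,.061],[.5073,.2659,.061]]))
```

```text
shift [-1.9  0.6 -0.5] rz -0.3 | tcp [566.3 227.8 189.5] yaw 4.7 j7 -0.24 w 34.9 t 1.9
[[316.99001353 250.52355233]
 [243.20075254 285.61163186]
 [236.60525652 172.45865195]]
```

View pics/w1.png

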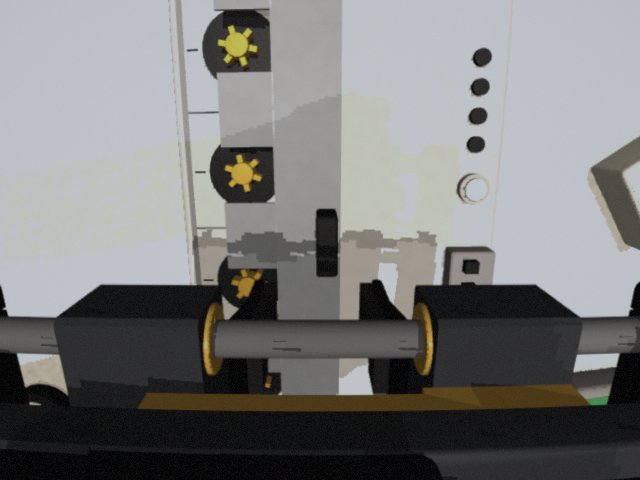

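The tab is at (328,242), with spindles at (243,173) and (237,45) and one partly hidden at (247,285). The gripper is roughly lined up with the tab.

Run:
```python
from h import *
im=cv2.imread("pics/w1.png")[:,:,::-1];c=imaging.calibration("wrist")
H,S,V=cv2.split(cv2.cvtColor(np.ascontiguousarray(im),cv2.COLOR_RGB2HSV))
reg=np.zeros(H.shape,bool);reg[200:279,305:350]=1
for b in blobs(reg&(V<60),200,5000): print(b[0],b[1]); w=ray(c,[b[0]],.095);print(w)
reg[:]=0;reg[10:215,190:290]=1
for b in blobs(reg&(S>110)&(H>12)&(H<38)&(V>100),100,5000): print(b[0],b[1],ray(c,[b[0]],.058))
tcp=telemetry.state()['ee_pos'];print(proj(c,tcp),proj(c,tcp+[0,0,.019]))
go(*w[0][:2],.080,4.95)
```

```text
[326.47859116 242.78038674] [ 316  209   22   68 1448]
[[0.57285672 0.22964679 0.095     ]]
[236.85427136  44.89572864] [218  25  40  41 796] [[0.50400509 0.35027337 0.058     ]]
[242.58739255 172.66762178] [225 154  37  38 698] [[0.51116953 0.26598866 0.058     ]]
[[315.15325967 304.96365979]] [[314.82909341 325.51613672]]
shift [  1.2   6.7 109.4] rz -0.5 | tcp [566.3 227.9 189.4] yaw 4.5 j7 -0.24 w 34.6 t 2.0
```

>>> carry_out([
  [[1,5.5,20],[0,0,-0.4],0.6],
  [[0,0,20],[0,0,0],0.6],
  [[0,0,20],[0,0,0],0.6],
  [[0,0,20],[0,0,0],0.6],
  [[0,0,16],[0,0,0],0.6],
  [[0,0,10],[0,0,0],0.6],
  [[0,0,6],[0,0,0],1],
  [[0,0,0],[0,0,0],1],
  [[0,0,0],[0,0,0],1],
  [[0,0,0],[0,0,0],1],
])

```text
t: 2.8
ee_pos: [0.5726, 0.2295, 0.0787]
orientation: [0.673, 0.74, 0.001, 0.0]
force: [0.3, -1.3, -0.4]
gripper_width: 0.0159
finger_force: 0.0
```

Run:
```python
from h import *
go(.567,.226,.077,4.95);s=telemetry.state();print(s['force'],s['finger_force'])
```

```text
shift [-3.  -6.   1.7] rz 0.5 | tcp [572.6 229.5  78.7] yaw 5.4 j7 -0.18 w 15.9 t 2.8
[ 0.28060045 -1.27603146 -0.38877596] 0.0
```

>>> carry_out([
  [[0,0,0],[0,0,0.4],1],
  [[0,0,0],[0,0,0],1],
  [[0,3,0],[0,0,0],1],
  [[0,6,0],[0,0,0],1],
  [[0,6,0],[0,0,0],1],
  [[0,6,0],[0,0,0],1],
  [[0,6,0],[0,0,0],1],
  [[0,6,0],[0,0,0],1],
  [[0,5,0],[0,0,0],1],
  [[0,2,0],[0,0,0],1],
])

```text
t: 3.63
ee_pos: [0.6122, 0.233, 0.0786]
orientation: [0.676, 0.737, 0.0, -0.0]
force: [-2.3, -1.2, 6.2]
gripper_width: 0.0137
finger_force: 30.0
```

>>> carry_out([
  [[0,1,0],[0,0,0],1],
  [[0,1,0],[0,0,0],1],
  [[0,1,0],[0,0,0],1],
  [[0,0,0],[0,0,0],1],
  [[0,0,0],[0,0,0],1],
  [[0,0,0],[0,0,0],1],
  [[0,0,0],[0,0,0],1],
  [[0,0,0],[0,0,0],1],
  [[0,0,0],[0,0,0],1],
  [[0,0,0],[0,0,0],1],
])

```text
t: 4.47
ee_pos: [0.613, 0.2331, 0.0786]
orientation: [0.675, 0.737, -0.001, -0.001]
force: [-6.5, -0.6, 8.1]
gripper_width: 0.0138
finger_force: 30.0
```

>>> carry_out([
  [[0,2,0],[0,0,0],1],
  [[0,2,0],[0,0,0],1],
  [[0,0,0],[0,0,0],1],
  [[0,0,0],[0,0,0],1],
  [[0,0,0],[0,0,0],0.7],
  [[0,0,0],[0,0,0],0.6],
  [[0,-4,0],[0,0,0],0.6],
  [[0,0,-20],[0,0,0],0.6],
  [[0,0,-40],[0,0,0],0.6],
  [[0,0,-40],[0,0,0],0.6],
])

```text
t: 5.3
ee_pos: [0.6137, 0.2327, 0.1772]
orientation: [0.676, 0.737, -0.001, -0.0]
force: [0.1, 0.1, -0.3]
gripper_width: 0.0338
finger_force: 0.0
```

Run:
```python
from h import *
go(.56,-.17,.20,4.95)
im,c=snap("top","t2")
H,S,V=cv2.split(cv2.cvtColor(im,cv2.COLOR_RGB2HSV))
cl=im[120:320,100:500];cv2.imwrite("pics/crop2.png",cv2.resize(cl,None,fx=2,fy=2)[:,:,::-1])
```

```text
shift [-396.5  -88.7  -22.1] rz 0.0 | tcp [613.7 232.7 177.2] yaw 5.0 j7 -0.2 w 33.8 t 5.3
```

View pics/crop2.png

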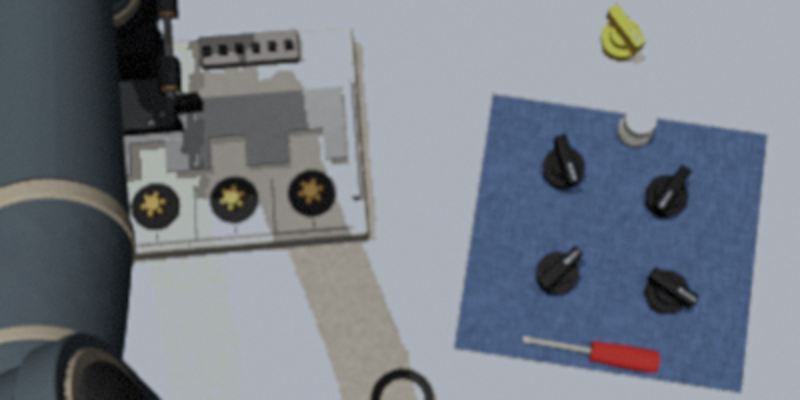

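>>> carry_out([
  [[-20,-4,-4],[0,0,0],0.5],
  [[-36,-8,-4],[0,0,0],0.5],
  [[-36,-8,-4],[0,0,0],0.5],
  [[-36,-8,-4],[0,0,0],0.5],
  [[-36,-8,-4],[0,0,0],0.5],
  [[-36,-8,-2],[0,0,0],0.5],
  [[-36,-8,0],[0,0,0],0.5],
  [[-36,-8,0],[0,0,0],0.5],
  [[-36,-8,0],[0,0,0],0.5],
  [[-36,-8,0],[0,0,0],0.5],
])

```text
t: 6.18
ee_pos: [0.5689, -0.1182, 0.1998]
orientation: [0.676, 0.737, 0.001, 0.001]
force: [0.5, -0.3, -0.8]
gripper_width: 0.0434
finger_force: 0.0
```

>>> carry_out([
  [[-30,-6,0],[0,0,0],0.5],
  [[-22,-6,0],[0,0,0],0.5],
  [[0,0,0],[0,0,0],0.5],
  [[0,0,0],[0,0,0],0.5],
  [[0,0,0],[0,0,0],0.5],
  [[0,0,0],[0,0,0],0.5],
  [[0,0,0],[0,0,0],0.5],
  [[0,0,0],[0,0,0],0.5],
  [[0,0,0],[0,0,0],0.5],
  [[0,0,0],[0,0,0],0.5],
])

```text
t: 7.02
ee_pos: [0.5616, -0.1686, 0.1995]
orientation: [0.675, 0.738, 0.0, -0.0]
force: [-0.2, -0.2, -0.3]
gripper_width: 0.0437
finger_force: 0.0
```

Run:
```python
from h import *
go(.56,-.18,.20,4.95)
im,c=snap("wrist","w3")
```

```text
shift [-11.2  -2.6  -0.5] rz 0.1 | tcp [ 561.6 -168.6  199.5] yaw 5.1 j7 0.47 w 43.7 t 7.0
```

View pics/w3.png

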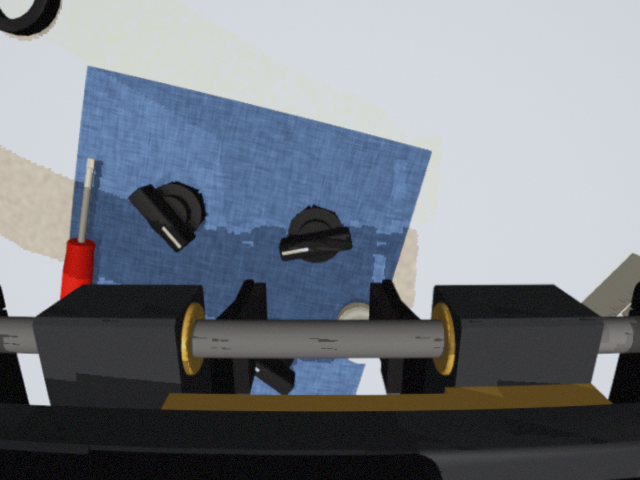

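Handle A sits under the gripper with its bar from (281,250) to (352,237), white line to the left. Handle C is at (170,215).

```bash
cat >> h.py <<'E'
def handle(im,c,p0,dark=70,r=.045,maxrow=279):
    """p0 approx xy of the axis. prints bar direction (deg, towards white line), axis estimates"""
    H,S,V=cv2.split(cv2.cvtColor(np.ascontiguousarray(im),cv2.COLOR_RGB2HSV))
    yy,xx=np.mgrid[:480,:640];W=ray(c,np.c_[xx.ravel(),yy.ravel()],.058)[:,:2].reshape(480,640,2)
    near=(np.hypot(*(W-p0).transpose(2,0,1))<r)&(yy<maxrow)
    k=near&(V<dark);bs=blobs(k,150,20000);b=max(bs,key=lambda b:b[1][4])
    m=b[2].astype(np.uint8);cn=max(cv2.findContours(m,0,2)[0],key=cv2.contourArea)
    hull=cv2.fillPoly(np.zeros_like(m),[cv2.convexHull(cn)],1)>0
    wl=hull&(V>105)&(S<70);l=max(blobs(wl,8,2000),key=lambda b:b[1][4])[2]
    q=W[l];mu=q.mean(0);d=np.linalg.svd(q-mu)[2][0] if len(q)<5000 else None
    if d@(mu-W[b[2]].mean(0))<0:d=-d
    E=c['extrinsics'];cam=(-E[:3,:3].T@E[:3,3])[:2]
    n=np.array([-d[1],d[0]]);a=W[b[2]]@d;lo,hi=np.percentile(a,[.3,99.7])
    line=(q@d).min(),(q@d).max()
    ax={k:d*v+n*(mu@n) for k,v in dict(mid=(lo+hi)/2,fromlo=lo+.028,fromhi=hi-.028,line=line[1]-.028).items()}
    ang=np.degrees(np.arctan2(d[1],d[0]))
    print("bar dir",ang.round(1),"len",((hi-lo)*1000).round(1),"line",((line[1]-line[0])*1000).round(1),"npx",len(q),{k:(v*1000).round(1) for k,v in ax.items()},"cam rel along",((cam-ax['mid'])@d*1000).round(0))
    return ang,ax
def spindle(im,c,p0,r=.02,maxrow=279):
    H,S,V=cv2.split(cv2.cvtColor(np.ascontiguousarray(im),cv2.COLOR_RGB2HSV))
    yy,xx=np.mgrid[:480,:640];W=ray(c,np.c_[xx.ravel(),yy.ravel()],.057)[:,:2].reshape(480,640,2)
    m=(np.hypot(*(W-p0).transpose(2,0,1))<r)&(yy<maxrow)&(S>100)&(H>10)&(H<40)&(V>70)
    b=max(blobs(m,50,9000),key=lambda b:b[1][4])[2];q=W[b]
    ctr=cv2.minEnclosingCircle((q*1e4).astype(np.float32));c0=np.array(ctr[0])/1e4
    e=q-q.mean(0);rr=np.hypot(*e.T);f=e[(rr>.0095)];ph=np.degrees(np.angle(np.exp(6j*np.arctan2(f[:,1],f[:,0])).sum()))/6
    print("spindle mean",(q.mean(0)*1000).round(1),"encl",(c0*1000).round(1),"rad",round(ctr[1]/10,1),"spline deg mod 60",round(ph%60,1),"conf",abs(np.exp(6j*np.arctan2(f[:,1],f[:,0])).mean()).round(2))
    return q.mean(0),ph%60
E
python3 - <<'E'
from h import *
im=cv2.imread("pics/w3.png")[:,:,::-1];c=imaging.calibration("wrist")
a,ax=handle(im,c,np.array([.56,-.18]))
go(*ax['mid'],.2,a+90)
E
```

```text
bar dir -164.9 len 54.4 line 20.5 npx 100 {'mid': array([ 562.2, -184.3]), 'fromlo': array([ 561.4, -184.5]), 'fromhi': array([ 562.9, -184.1]), 'line': array([ 564. , -183.8])} cam rel along -17.0
shift [-15.5  -0.8  -0.5] rz 79.9 | tcp [ 561.6 -168.8  199.5] yaw 5.0 j7 0.47 w 43.3 t 7.1
```

>>> carry_out([
  [[-15,-2,0],[0,0,6.7],0.4],
  [[0,0,0],[0,0,6.7],0.4],
  [[0,0,0],[0,0,6.7],0.4],
  [[0,0,0],[0,0,6.7],0.4],
  [[0,0,0],[0,0,6.7],0.4],
  [[0,0,0],[0,0,6.7],0.4],
  [[0,0,0],[0,0,6.7],0.4],
  [[0,0,0],[0,0,6.7],0.4],
  [[0,0,0],[0,0,6.7],0.4],
  [[0,0,0],[0,0,6.7],0.4],
])

```text
t: 7.9
ee_pos: [0.5608, -0.1841, 0.1996]
orientation: [0.971, 0.239, 0.0, -0.0]
force: [0.3, -0.2, 1.2]
gripper_width: 0.0523
finger_force: 0.0
```

>>> carry_out([
  [[0,0,15],[0,0,6.5],0.5],
  [[0,0,15],[0,0,6.4],0.5],
  [[0,0,0],[0,0,0],0.5],
  [[0,0,0],[0,0,0],0.5],
  [[0,0,0],[0,0,0],0.5],
  [[0,0,0],[0,0,0],0.5],
  [[0,0,0],[0,0,0],0.5],
  [[0,0,0],[0,0,0],0.5],
  [[0,0,0],[0,0,0],0.5],
  [[0,0,0],[0,0,0],0.5],
])

```text
t: 8.73
ee_pos: [0.5609, -0.1843, 0.1698]
orientation: [0.991, 0.131, 0.0, -0.0]
force: [0.9, -0.1, 0.1]
gripper_width: 0.0432
finger_force: 0.0
```

Run:
```python
from h import *
im,c=snap("wrist","w4")
a,ax=handle(im,c,np.array([.561,-.184]))
go(*ax['fromlo'],.025,a+90);go(*ax['fromhi'],.025,a+90)
```

```text
bar dir -163.7 len 57.0 line 19.7 npx 101 {'mid': array([ 564.3, -183.3]), 'fromlo': array([ 564.7, -183.1]), 'fromhi': array([ 563.8, -183.4]), 'line': array([ 563.9, -183.4])} cam rel along -69.0
shift [ 4.000e+00 -1.000e-01  1.447e+02] rz -1.2 | tcp [ 560.8 -184.3  169.7] yaw -74.9 j7 -0.72 w 43.3 t 8.8
shift [ 3.000e+00 -1.000e-01  1.447e+02] rz -1.2 | tcp [ 560.8 -184.3  169.7] yaw -74.9 j7 -0.72 w 43.3 t 8.8
```

View pics/w4.png

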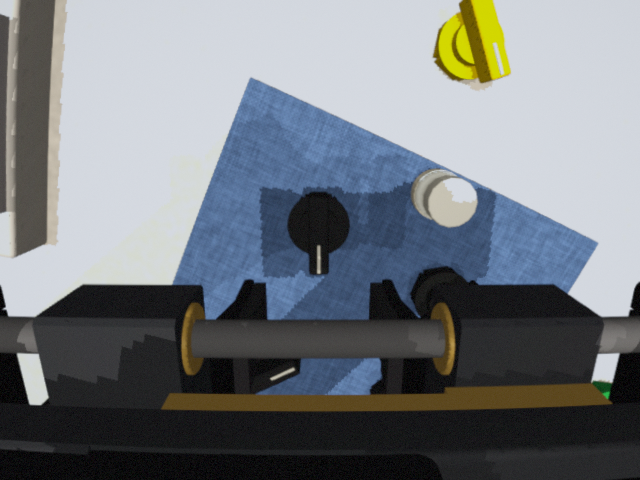

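Handle A is centred at (318,230), aligned with the fingers (bar along the tool's x). The fingertips have to stay above the neck, so the TCP goes to z≈37 mm.

>>> carry_out([
  [[3,0,20],[0,0,-1],0.45],
  [[0,0,25],[0,0,0],0.45],
  [[0,0,25],[0,0,0],0.45],
  [[0,0,25],[0,0,0],0.45],
  [[0,0,20],[0,0,0],0.45],
  [[0,0,12],[0,0,0],0.45],
  [[0,0,5.5],[0,0,0],0.45],
  [[0,0,0],[0,0,0],0.45],
  [[0,0,0],[0,0,0],1],
  [[0,0,0],[0,0,0],1],
])

```text
t: 9.62
ee_pos: [0.5647, -0.184, 0.0383]
orientation: [0.99, 0.14, 0.001, 0.0]
force: [0.3, -0.5, -0.1]
gripper_width: 0.0409
finger_force: 0.0
```

>>> carry_out([
  [[0,0,0],[0,0,0],1],
  [[0,0,0],[0,0,0],1],
  [[0,0,0],[0,0,0],1],
  [[0,0,0],[0,0,0],1],
  [[0,0,-10],[0,0,0],1],
  [[0,0,-20],[0,0,0],1],
  [[0,0,-30],[0,0,0],1],
  [[0,0,-30],[0,0,0],1],
  [[0,0,-30],[0,0,0],1],
  [[0,0,-30],[0,0,0],1],
])

```text
t: 10.45
ee_pos: [0.5632, -0.1836, 0.189]
orientation: [0.99, 0.14, -0.0, -0.0]
force: [0.6, -0.5, -1.4]
gripper_width: 0.014
finger_force: 30.0
```

Run:
```python
from h import *
im,c=snap("wrist","w5")
s=telemetry.state();print(s['finger_force'])
print(proj(c,s['ee_pos']))
go(.5222,.0972,.187,None)
```

```text
29.98316377401352
[[324.63618433 306.30938806]]
shift [  35.3 -284.     7.1] rz 0 | tcp [ 566.7 -185.4  195.1] yaw -74.0 j7 -0.72 w 13.5 t 10.5
```

View pics/w5.png

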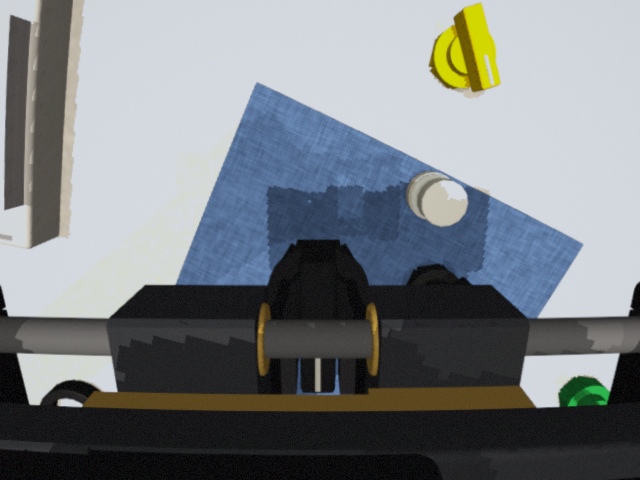

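Run:
```python
from h import *
s=telemetry.state();print(s['ee_pos'],s['joint_velocities'].round(2))
go(.466,.081,.18,None)
```

```text
[ 0.56671723 -0.185427    0.19510153] [ 0.03  0.03 -0.01  0.   -0.06 -0.14  0.05]
shift [ -23.3 -284.    13.5] rz 0 | tcp [ 566.7 -185.4  195.1] yaw -74.0 j7 -0.72 w 13.5 t 10.5
```

>>> carry_out([
  [[-2,-20,0],[0,0,0],1],
  [[-3,-36,1],[0,0,0],1],
  [[-3,-36,1],[0,0,0],1],
  [[-3,-36,1],[0,0,0],1],
  [[-3,-36,1],[0,0,0],1],
  [[-3,-36,1],[0,0,0],1],
  [[-3,-36,1],[0,0,0],1],
  [[-3,-32,1],[0,0,0],1],
  [[0,-16,0],[0,0,0],1],
  [[0,0,0],[0,0,0],1],
])

```text
t: 11.33
ee_pos: [0.4613, 0.0872, 0.1801]
orientation: [0.99, 0.144, -0.0, -0.001]
force: [-0.1, -0.1, -0.9]
gripper_width: 0.0137
finger_force: 30.0
```

>>> carry_out([
  [[0,0,0],[0,0,0],1],
  [[0,0,0],[0,0,0],1],
  [[0,0,0],[0,0,0],1],
  [[0,0,0],[0,0,0],1],
  [[0,0,0],[0,0,0],1],
  [[0,0,0],[0,0,0],1],
  [[0,0,0],[0,0,0],1],
  [[0,0,0],[0,0,0],1],
  [[0,0,0],[0,0,0],1],
  [[0,0,0],[0,0,0],1],
])

```text
t: 12.17
ee_pos: [0.4628, 0.083, 0.18]
orientation: [0.99, 0.14, -0.0, -0.0]
force: [-0.3, 0.2, -0.5]
gripper_width: 0.014
finger_force: 30.0
```

Run:
```python
from h import *
im,c=snap("wrist","w6")
s,M=tool();print(proj(c,s['ee_pos']),s['ee_pos'])
p,a=spindle(im,c,np.array([.523,.0975]))
go(*p,.18,None)
```

```text
[[317.94395543 306.50604536]] [0.46284344 0.08301376 0.18002025]
spindle mean [525.4  96. ] encl [525.3  96. ] rad 13.3 spline deg mod 60 47.6 conf 0.77
shift [63.7  4.9  0. ] rz 0 | tcp [462.8  83.  180. ] yaw -73.9 j7 -1.35 w 13.7 t 12.2
```

View pics/w6.png

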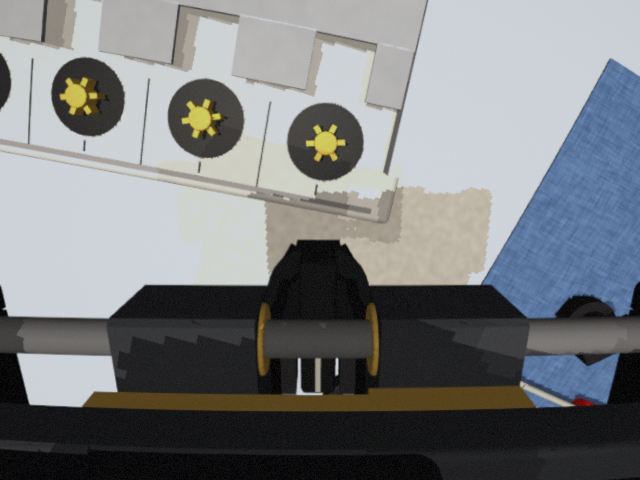

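The spindles show at (325,143), (202,118) and (76,97). The handle is held straight, midline at column 318. Next I align over spindle 4, which sits at about (525.4, 96.1).

>>> carry_out([
  [[16,1.2,0],[0,0,0],1],
  [[16,1.2,0],[0,0,0],1],
  [[16,1.2,0],[0,0,0],1],
  [[15.7,1.3,0],[0,0,-6.3],1],
  [[0,0,10],[0,0,-6.3],1],
  [[0,0,15],[0,0,-6.3],1],
  [[0,0,15],[0,0,-6.3],1],
  [[0,0,15],[0,0,-6.3],1],
  [[0,0,10],[0,0,0],1],
  [[0,0,5],[0,0,0],1],
])

```text
t: 13.05
ee_pos: [0.5246, 0.0958, 0.1087]
orientation: [0.916, 0.402, -0.001, -0.0]
force: [0.1, 0.1, -0.6]
gripper_width: 0.0134
finger_force: 30.0
```

>>> carry_out([
  [[0,0,0],[0,0,0],1],
  [[0,0,0],[0,0,0],1],
  [[0,0,0],[0,0,0],1],
  [[0,0,0],[0,0,0],1],
  [[0,0,0],[0,0,0],1],
  [[0,0,0],[0,0,0],1],
  [[0,0,0],[0,0,0],1],
  [[0,0,0],[0,0,0],1],
  [[0,0,0],[0,0,0],1],
  [[0,0,0],[0,0,0],1],
])

```text
t: 13.88
ee_pos: [0.5254, 0.0959, 0.11]
orientation: [0.915, 0.403, 0.0, -0.0]
force: [0.2, -0.6, -1.2]
gripper_width: 0.0138
finger_force: 30.0
```

Run:
```python
from h import *
go(.5254,.0961,.0795,47.6+90)
```

```text
shift [ 0.1 -0.1 30.5] rz -0.0 | tcp [525.4  95.9 110. ] yaw -42.4 j7 -0.72 w 13.8 t 13.9
```

Aligned to within 0.2 mm. Now lowering gently.

>>> carry_out([
  [[0,0,5],[0,0,0],1],
  [[0,0,5],[0,0,0],1],
  [[0,0,4],[0,0,0],1],
  [[0,0,3],[0,0,0],1],
  [[0,0,3],[0,0,0],1],
  [[0,0,3],[0,0,0],1],
  [[0,0,3],[0,0,0],1],
  [[0,0,3],[0,0,0],1],
  [[0,0,2],[0,0,0],1],
  [[0,0,0],[0,0,0],1],
])

```text
t: 14.72
ee_pos: [0.5258, 0.0961, 0.0797]
orientation: [0.915, 0.403, 0.0, -0.0]
force: [-0.9, -0.6, 4.8]
gripper_width: 0.0138
finger_force: 30.0
```

Run:
```python
from h import *
s=telemetry.state();print(s['force'],s['wrist_torque'])
go(.5254,.0961,.0795,47.6+90)
```

```text
[-0.92528088 -0.60650627  4.82042469] [-0.14260703  0.51726414 -0.02188133]
shift [-0.3 -0.3  0.2] rz -0.0 | tcp [525.8  96.1  79.7] yaw -42.4 j7 -0.69 w 13.8 t 14.7
```

It went down to 79.7 mm, the home height, with little force. I'll press and turn clockwise.

>>> carry_out([
  [[0,0,1.5],[0,0,0],1],
  [[0,0,0],[0,0,4],1],
  [[0,0,0],[0,0,5],1],
  [[0,0,0],[0,0,5],1],
  [[0,0,0],[0,0,5],1],
  [[0,0,0],[0,0,5],1],
  [[0,0,0],[0,0,4],1],
  [[0,0,0],[0,0,4],1],
  [[0,0,0],[0,0,0],1],
  [[0,0,0],[0,0,0],1],
])

```text
t: 15.55
ee_pos: [0.5273, 0.0962, 0.0796]
orientation: [0.991, 0.136, 0.002, -0.001]
force: [-0.7, 0.2, 13.9]
gripper_width: 0.0139
finger_force: 30.0
```

Run:
```python
from h import *
s=telemetry.state();print(s['force'],s['wrist_torque'])
go(.5254,.0961,.0795,47.6+90)
```

```text
[-0.72576122  0.20619773 13.92643937] [-0.09159645  0.65016333 -0.05938253]
shift [-1.9 -0.4  0.1] rz -32.0 | tcp [527.3  96.2  79.6] yaw -74.4 j7 -1.14 w 13.9 t 15.6
```

>>> carry_out([
  [[0,0,0],[0,0,3],1],
  [[0,0,0],[0,0,3],1],
  [[0,0,0],[0,0,3],1],
  [[0,0,0],[0,0,3],1],
  [[0,0,0],[0,0,0],1],
  [[0,0,0],[0,0,0],1],
  [[0,0,0],[0,0,0],1],
  [[0,0,0],[0,0,0],1],
  [[0,0,0],[0,0,0],1],
  [[0,0,0],[0,0,0],1],
])

```text
t: 16.38
ee_pos: [0.5274, 0.0957, 0.0796]
orientation: [1.0, 0.031, 0.002, -0.001]
force: [-1.0, -0.6, 12.9]
gripper_width: 0.0137
finger_force: 30.0
```

Run:
```python
from h import *
s=telemetry.state();print(s['force'],s['wrist_torque'])
go(.5254,.0961,.0795,47.6+90)
```

```text
[-0.9855308  -0.59944636 12.86053539] [-0.3015955   0.71328998  0.03256883]
shift [-2.  -0.5  0.1] rz -44.0 | tcp [527.4  95.7  79.6] yaw -86.4 j7 -1.31 w 13.7 t 16.4
```

>>> carry_out([
  [[0,0,0],[0,0,3],1],
  [[0,0,0],[0,0,3],1],
  [[0,0,0],[0,0,3],1],
  [[0,0,0],[0,0,3],1],
  [[0,0,0],[0,0,0],1],
  [[0,0,0],[0,0,0],1],
  [[0,0,0],[0,0,0],1],
  [[0,0,0],[0,0,0],1],
  [[0,0,0],[0,0,0],1],
  [[0,0,0],[0,0,0],1],
])

```text
t: 17.22
ee_pos: [0.5273, 0.0952, 0.0796]
orientation: [0.997, -0.072, 0.002, -0.0]
force: [-0.6, -1.6, 13.1]
gripper_width: 0.0137
finger_force: 30.7
```

Run:
```python
from h import *
s=telemetry.state();print(s['force'],s['wrist_torque'])
go(.5254,.0961,.0795,47.6+90)
```

```text
[-0.5914557  -1.63382187 13.08650001] [-0.42382205  0.6156528   0.62736743]
shift [-2.  -0.6  0.1] rz -55.8 | tcp [527.3  95.2  79.6] yaw -98.2 j7 -1.47 w 13.7 t 17.2
```

>>> carry_out([
  [[0,0,0],[0,0,3],1],
  [[0,0,0],[0,0,3],1],
  [[0,0,0],[0,0,3],1],
  [[0,0,0],[0,0,0],1],
  [[0,0,0],[0,0,0],1],
  [[0,0,0],[0,0,0],1],
  [[0,0,0],[0,0,0],1],
  [[0,0,0],[0,0,0],1],
  [[0,0,0],[0,0,0],1],
  [[0,0,0],[0,0,0],1],
])

```text
t: 18.05
ee_pos: [0.5278, 0.0951, 0.0795]
orientation: [0.989, -0.149, 0.002, 0.0]
force: [-0.3, -3.3, 12.2]
gripper_width: 0.0162
finger_force: 33.5
```

Run:
```python
from h import *
s=telemetry.state();print(s['force'],s['wrist_torque'])
go(.5254,.0961,.0795,47.6+90)
```

```text
[-0.27557479 -3.27590883 12.16179006] [-0.52092192  0.29009388  0.91211032]
shift [-2.6 -0.2 -0. ] rz -64.8 | tcp [527.8  95.1  79.5] yaw -107.2 j7 -1.6 w 16.2 t 18.1
```

The stop is reached: torque 0.9 N m and the grip being forced open. I'll release and lift.

>>> carry_out([
  [[0,0,0],[0,0,0],0.6],
  [[0,0,0],[0,0,0],0.6],
  [[0,0,0],[0,0,0],0.6],
  [[0,0,0],[0,0,0],0.6],
  [[0,0,-15],[0,0,0],0.6],
  [[0,0,-30],[0,0,0],0.6],
  [[0,0,-35],[0,0,0],0.6],
  [[0,0,-30],[0,0,0],0.6],
  [[0,0,0],[0,0,0],0.6],
  [[0,0,0],[0,0,0],0.6],
])

```text
t: 18.88
ee_pos: [0.5261, 0.0964, 0.1887]
orientation: [0.989, -0.151, 0.001, -0.001]
force: [-0.4, 0.8, -0.7]
gripper_width: 0.0352
finger_force: 0.0
```

Run:
```python
from h import *
im,c=snap("wrist","w7")
handle(im,c,np.array([.5255,.0961])) if 0 else None
im2,c2=snap("top","t3")
o=np.hstack([im[:300],]); 
cr=cv2.resize(im2[150:330,320:500],(400,400));cv2.imwrite("pics/m7.png",np.hstack([cv2.resize(im,(400,400)),cr])[:,:,::-1])
H,S,V=cv2.split(cv2.cvtColor(im2,cv2.COLOR_RGB2HSV))
reg=np.zeros(H.shape,bool);reg[175:290,345:470]=1
for b in blobs(reg&(V<45),100,2000): print(b[0],b[1][4],ray(c2,[b[0]],.03).round(4))
go(.438,-.172,.19,53)
```

```text
[433.45757576 216.79090909] 330 [[ 0.5246 -0.2969  0.03  ]]
[378.00664452 256.89368771] 301 [[ 0.4341 -0.1715  0.03  ]]
[432.47916667 265.65178571] 336 [[ 0.4145 -0.2902  0.03  ]]
shift [ -2.4 281.8  -3.3] rz 19.6 | tcp [524.4  96.3 186.5] yaw -107.4 j7 -1.74 w 34.4 t 19.0
```

View pics/m7.png

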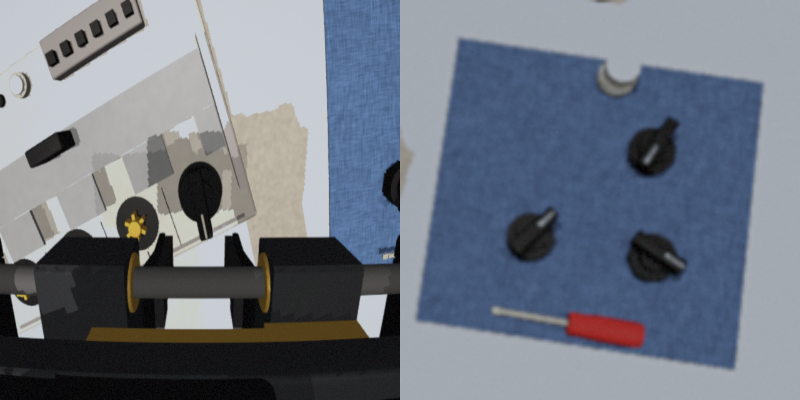

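The left half shows handle A fitted on spindle 4. The right half shows the three remaining handles undisturbed. Next is handle C.

>>> carry_out([
  [[0,20,0],[0,0,0],0.5],
  [[0,36,0],[0,0,0],0.5],
  [[0,36,0],[0,0,0],0.5],
  [[0,36,0],[0,0,0],0.5],
  [[0,36,0],[0,0,0],0.5],
  [[0,36,0],[0,0,0],0.5],
  [[0,36,0],[0,0,0],0.5],
  [[0,30,0],[0,0,0],0.5],
  [[-2,16,0],[0,0,6.5],0.5],
  [[0,0,0],[0,0,6.5],0.5],
])

```text
t: 19.82
ee_pos: [0.436, -0.1762, 0.1866]
orientation: [0.963, -0.269, -0.001, 0.0]
force: [0.2, 0.3, 0.7]
gripper_width: 0.0435
finger_force: 0.0
```

>>> carry_out([
  [[0,0,10],[0,0,6.5],0.5],
  [[0,0,5],[0,0,0],0.5],
  [[0,0,0],[0,0,0],0.5],
  [[0,0,0],[0,0,0],0.5],
  [[0,0,0],[0,0,0],0.5],
  [[0,0,0],[0,0,0],0.5],
  [[0,0,0],[0,0,0],0.5],
  [[0,0,0],[0,0,0],0.5],
  [[0,0,0],[0,0,0],0.5],
  [[0,0,0],[0,0,0],0.5],
])

```text
t: 20.65
ee_pos: [0.4392, -0.1725, 0.1726]
orientation: [0.949, -0.316, 0.0, -0.0]
force: [0.6, 0.0, -0.5]
gripper_width: 0.0437
finger_force: 0.0
```

Run:
```python
from h import *
im,c=snap("wrist","w8")
a,ax=handle(im,c,np.array([.438,-.172]))
s,M=tool();print(proj(c,s['ee_pos']))
for k in ax: go(*ax[k],.037,a+90)
```

```text
bar dir -47.1 len 56.9 line 19.7 npx 96 {'mid': array([ 442.2, -175.6]), 'fromlo': array([ 441.9, -175.3]), 'fromhi': array([ 442.5, -176. ]), 'line': array([ 439.3, -172.6])} cam rel along 67.0
[[319.94766253 305.31300872]]
shift [  4.2   0.8 135.6] rz 10.2 | tcp [ 439.2 -172.5  172.6] yaw -126.9 j7 -1.51 w 43.6 t 20.7
shift [  3.8   0.7 135.6] rz 10.2 | tcp [ 439.2 -172.5  172.6] yaw -126.9 j7 -1.51 w 43.6 t 20.7
shift [  4.7   0.9 135.6] rz 10.2 | tcp [ 439.2 -172.5  172.6] yaw -126.9 j7 -1.51 w 43.6 t 20.7
shift [  0.2   0.  135.6] rz 10.2 | tcp [ 439.2 -172.5  172.6] yaw -126.9 j7 -1.51 w 43.6 t 20.7
```

Run:
```python
from h import *
im=cv2.imread("pics/w8.png")[:,:,::-1];c=imaging.calibration("wrist");s,M=tool()
H,S,V=cv2.split(cv2.cvtColor(np.ascontiguousarray(im),cv2.COLOR_RGB2HSV))
col=V[200:325,319].astype(int);print(np.c_[np.arange(200,325,3),col[::3]].ravel().tolist())
x,y=M[:,0],M[:,1]
for t in (-32,-30,-28,-26,28):
  print(t,proj(c,np.r_[(s['ee_pos']+x*t/1000)[:2],.058]))
cv2.imwrite("pics/c8.png",cv2.resize(im[150:330,220:420],None,fx=3,fy=3)[:,:,::-1])
```

```text
[200, 27, 203, 23, 206, 23, 209, 27, 212, 15, 215, 30, 218, 22, 221, 33, 224, 52, 227, 18, 230, 24, 233, 23, 236, 25, 239, 23, 242, 27, 245, 25, 248, 25, 251, 23, 254, 25, 257, 18, 260, 46, 263, 48, 266, 47, 269, 42, 272, 126, 275, 164, 278, 156, 281, 166, 284, 179, 287, 167, 290, 165, 293, 168, 296, 177, 299, 164, 302, 159, 305, 176, 308, 167, 311, 170, 314, 164, 317, 164, 320, 68, 323, 51]
-32 [[319.01208027 280.28812465]]
-30 [[319.01530561 277.64266287]]
-28 [[319.01853487 274.98702021]]
-26 [[319.02176799 272.32118701]]
28 [[319.11018437 196.47541583]]
```

View pics/c8.png

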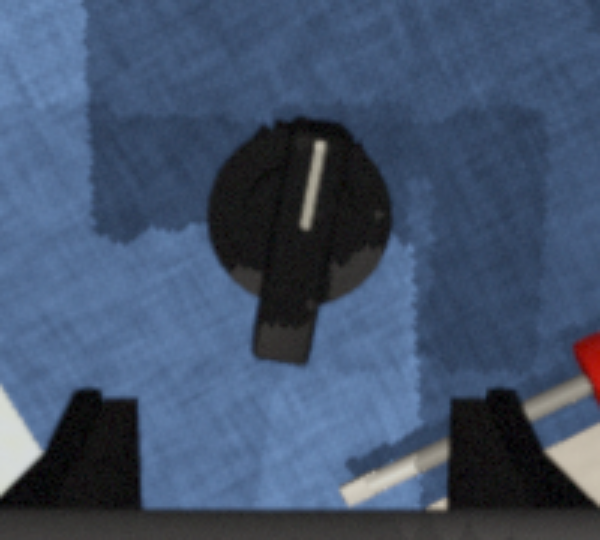

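```bash
cat >> h.py <<'E'
def flange(im,c,p0,ztop=.023,dark=70,maxrow=279):
    """fit 24 mm circle to the dark blob's rim on the far-from-camera half, off the bar; returns tool-frame offset"""
    from scipy.optimize import least_squares
    V=cv2.cvtColor(np.ascontiguousarray(im),cv2.COLOR_RGB2HSV)[:,:,2];s,M=tool()
    yy,xx=np.mgrid[:480,:640];W=ray(c,np.c_[xx.ravel(),yy.ravel()],ztop)[:,:2].reshape(480,640,2)
    k=(np.hypot(*(W-p0).transpose(2,0,1))<.045)&(yy<maxrow)&(V<dark)
    m=max(blobs(k,150,20000),key=lambda b:b[1][4])[2].astype(np.uint8)
    cn=max(cv2.findContours(m,0,1)[0],key=cv2.contourArea)[:,0]
    q=(W[cn[:,1],cn[:,0]]-s['ee_pos'][:2])@M[:2,:2]; p=(p0-s['ee_pos'][:2])@M[:2,:2]
    for _ in range(4):
        e=q-p;rr=np.hypot(*e.T);f=(abs(rr-.024)<.004)&(e[:,0]<.002)&(abs(e[:,1])>.011)
        p=least_squares(lambda p:np.hypot(*(q[f]-p).T)-.0243,p,loss='soft_l1',f_scale=.0005).x
    e=np.hypot(*(q[f]-p).T)-.0243
    print("flange axis in tool mm",(p*1000).round(2),"n",f.sum(),"rms",(e.std()*1000).round(2));return p
E
python3 - <<'E'
from h import *
im=cv2.imread("pics/w8.png")[:,:,::-1];c=imaging.calibration("wrist")
flange(im,c,np.array([.44,-.174]))
im=cv2.imread("pics/w8.png")[:,:,::-1]
E
```

```text
flange axis in tool mm [4.29 0.38] n 64 rms 0.47
```

Crop: handle C has its axis near (320,222), about 3.5 mm up the tool's x, with the bar tilted about 9°. I'll grasp it now.

>>> carry_out([
  [[3.6,0.5,10],[0,0,5],0.45],
  [[0,0,25],[0,0,4.5],0.45],
  [[0,0,25],[0,0,0],0.45],
  [[0,0,25],[0,0,0],0.45],
  [[0,0,25],[0,0,0],0.45],
  [[0,0,16],[0,0,0],0.45],
  [[0,0,9],[0,0,0],0.45],
  [[0,0,0],[0,0,0],0.45],
  [[0,0,0],[0,0,0],0.45],
  [[0,0,0],[0,0,0],1],
])

```text
t: 21.53
ee_pos: [0.4425, -0.1755, 0.0384]
orientation: [0.919, -0.394, 0.001, -0.0]
force: [0.3, 0.1, 0.0]
gripper_width: 0.046
finger_force: 0.0
```

>>> carry_out([
  [[0,0,0],[0,0,0],1],
  [[0,0,0],[0,0,0],1],
  [[0,0,0],[0,0,0],1],
  [[0,0,0],[0,0,0],1],
  [[0,0,0],[0,0,0],1],
  [[0,0,-10],[0,0,0],1],
  [[0,0,-25],[0,0,0],1],
  [[0,0,-35],[0,0,0],1],
  [[0,0,-35],[0,0,0],1],
  [[0,0,-30],[0,0,0],1],
])

```text
t: 22.37
ee_pos: [0.4414, -0.1758, 0.1747]
orientation: [0.919, -0.395, 0.0, 0.0]
force: [0.9, -0.1, -0.7]
gripper_width: 0.0137
finger_force: 30.0
```

Run:
```python
from h import *
s,M=tool();print(s['finger_force'],M[:2,0])
sp=np.array([.5182,.181]);t=sp-M[:2,0]*.06
go(*t,.18,None)
```

```text
29.99398022890091 [ 0.68856843 -0.72517133]
shift [-265.8 -301.4   -5.4] rz 0 | tcp [ 441.4 -175.8  174.7] yaw -136.5 j7 -1.64 w 13.7 t 22.4
```

>>> carry_out([
  [[-14,-16,0],[0,0,0],1],
  [[-25,-28,0],[0,0,0],1],
  [[-25,-28,0],[0,0,0],1],
  [[-25,-28,0],[0,0,0],1],
  [[-25,-28,0],[0,0,0],1],
  [[-25,-28,0],[0,0,0],1],
  [[-25,-28,0],[0,0,0],1],
  [[-25,-28,0],[0,0,0],1],
  [[-25,-28,0],[0,0,0],1],
  [[-25,-28,0],[0,0,0],1],
])

```text
t: 23.2
ee_pos: [0.4705, 0.1846, 0.1731]
orientation: [0.919, -0.394, -0.0, -0.0]
force: [1.1, 0.3, -0.3]
gripper_width: 0.0138
finger_force: 30.0
```

>>> carry_out([
  [[-18,-22,0],[0,0,0],1],
  [[-9,-12,0],[0,0,0],1],
  [[0,0,0],[0,0,0],1],
  [[0,0,0],[0,0,0],1],
  [[0,0,0],[0,0,0],1],
  [[0,0,0],[0,0,0],1],
  [[0,0,0],[0,0,0],1],
  [[0,0,0],[0,0,0],1],
  [[0,0,0],[0,0,0],1],
  [[0,0,0],[0,0,0],1],
])

```text
t: 24.03
ee_pos: [0.477, 0.2254, 0.1726]
orientation: [0.919, -0.394, -0.0, -0.0]
force: [-0.7, -0.2, -0.5]
gripper_width: 0.0137
finger_force: 30.0
```

Run:
```python
from h import *
im,c=snap("wrist","w9")
p,a=spindle(im,c,np.array([.5182,.181]))
s,M=tool();bd=np.degrees(np.arctan2(M[1,0],M[0,0]))
d=(a-bd+30)%60-30
print("bar",bd,"need ccw turn",d,"or",d-60*np.sign(d))
go(*p,.11,None)
```

```text
spindle mean [518.1 180.7] encl [518.1 180.7] rad 13.4 spline deg mod 60 52.6 conf 0.77
bar -46.42502976300828 need ccw turn -20.950753701903125 or 39.049246298096875
shift [60.9  1.2 62.6] rz 0 | tcp [477.  225.6 172.6] yaw -136.4 j7 -2.37 w 13.8 t 24.1
```

Spindle 3 reads (518.1, 180.7) with splines at 52.6°. I'll turn 99° anticlockwise so the last joint has room for the clockwise turn.

>>> carry_out([
  [[20.3,0.4,0],[0,0,0],1],
  [[20.3,0.4,0],[0,0,0],1],
  [[20.3,0.4,0],[0,0,-7.1],1],
  [[0,0,0],[0,0,-7.1],1],
  [[0,0,0],[0,0,-7.1],1],
  [[0,0,0],[0,0,-7.1],1],
  [[0,0,0],[0,0,-7.1],1],
  [[0,0,0],[0,0,-7.1],1],
  [[0,0,0],[0,0,-7.1],1],
  [[0,0,0],[0,0,-7.1],1],
])

```text
t: 24.92
ee_pos: [0.5181, 0.1807, 0.1725]
orientation: [0.996, 0.094, 0.0, -0.0]
force: [0.4, 0.1, -0.5]
gripper_width: 0.0139
finger_force: 30.0
```

>>> carry_out([
  [[0,0,0],[0,0,-7.1],1],
  [[0,0,0],[0,0,-7.1],1],
  [[0,0,10],[0,0,-7.1],1],
  [[0,0,15],[0,0,-7.1],1],
  [[0,0,15],[0,0,-7.1],1],
  [[0,0,12],[0,0,-6.7],1],
  [[0,0,7],[0,0,0],1],
  [[0,0,3],[0,0,0],1],
  [[0,0,0],[0,0,0],1],
  [[0,0,0],[0,0,0],1],
])

```text
t: 25.75
ee_pos: [0.5186, 0.1808, 0.1109]
orientation: [0.897, 0.442, 0.0, 0.0]
force: [-0.1, -0.4, -1.1]
gripper_width: 0.0137
finger_force: 30.0
```

Run:
```python
from h import *
go(.5181,.1807,.0795,52.6+90)
```

```text
shift [-0.4 -0.3 31.4] rz -0.1 | tcp [518.6 180.8 110.9] yaw -37.5 j7 -0.75 w 13.7 t 25.8
```

>>> carry_out([
  [[-0.3,0,6],[0,0,0],1],
  [[0,0,5],[0,0,0],1],
  [[0,0,4],[0,0,0],1],
  [[0,0,3],[0,0,0],1],
  [[0,0,3],[0,0,0],1],
  [[0,0,3],[0,0,0],1],
  [[0,0,3],[0,0,0],1],
  [[0,0,3],[0,0,0],1],
  [[0,0,1.5],[0,0,0],1],
  [[0,0,0],[0,0,0],1],
])

```text
t: 26.58
ee_pos: [0.5181, 0.1806, 0.0807]
orientation: [0.897, 0.443, -0.0, -0.001]
force: [-6.2, -1.4, 14.8]
gripper_width: 0.0139
finger_force: 30.0
```

Run:
```python
from h import *
s=telemetry.state();print(s['force'],s['wrist_torque'])
go(.5181,.1807,.0795,52.6+90)
```

```text
[-6.17660237 -1.35979173 14.82939452] [-0.37760156  1.24251693  0.03735842]
shift [ 0.1 -0.1  1.2] rz -0.0 | tcp [518.1 180.6  80.7] yaw -37.4 j7 -0.72 w 13.9 t 26.6
```

>>> carry_out([
  [[0,0,0.5],[0,0,4],1],
  [[0,0,0],[0,0,5],1],
  [[0,0,0],[0,0,5],1],
  [[0,0,0],[0,0,5],1],
  [[0,0,0],[0,0,5],1],
  [[0,0,0],[0,0,5],1],
  [[0,0,0],[0,0,5],1],
  [[0,0,0],[0,0,3],1],
  [[0,0,0],[0,0,0],1],
  [[0,0,0],[0,0,0],1],
])

```text
t: 27.42
ee_pos: [0.5186, 0.1805, 0.0807]
orientation: [0.991, 0.136, 0.0, -0.001]
force: [-4.9, -1.6, 16.6]
gripper_width: 0.0132
finger_force: 30.0
```

Run:
```python
from h import *
s=telemetry.state();print(s['force'],s['wrist_torque'])
go(.5181,.1807,.0795,52.6+90)
```

```text
[-4.86403743 -1.64603191 16.64276075] [-0.42420361  1.36091786  0.08957647]
shift [-0.4 -0.3  1.2] rz -37.0 | tcp [518.6 180.5  80.7] yaw -74.4 j7 -1.24 w 13.2 t 27.4
```

>>> carry_out([
  [[0,0,0],[0,0,3],1],
  [[0,0,0],[0,0,3],1],
  [[0,0,0],[0,0,3],1],
  [[0,0,0],[0,0,3],1],
  [[0,0,0],[0,0,0],1],
  [[0,0,0],[0,0,0],1],
  [[0,0,0],[0,0,0],1],
  [[0,0,0],[0,0,0],1],
  [[0,0,0],[0,0,0],1],
  [[0,0,0],[0,0,0],1],
])

```text
t: 28.25
ee_pos: [0.5186, 0.1803, 0.0806]
orientation: [1.0, 0.031, 0.0, -0.001]
force: [-6.2, -1.3, 17.0]
gripper_width: 0.0141
finger_force: 30.0
```

Run:
```python
from h import *
s=telemetry.state();print(s['force'],s['wrist_torque'])
go(.5181,.1807,.0795,52.6+90)
```

```text
[-6.15155133 -1.34973218 16.95085049] [-0.42536131  1.39232176  0.06802492]
shift [-0.5 -0.4  1.1] rz -49.0 | tcp [518.6 180.3  80.6] yaw -86.4 j7 -1.41 w 14.1 t 28.2
```

>>> carry_out([
  [[0,0,0],[0,0,3],1],
  [[0,0,0],[0,0,3],1],
  [[0,0,0],[0,0,3],1],
  [[0,0,0],[0,0,3],1],
  [[0,0,0],[0,0,3],1],
  [[0,0,0],[0,0,3],1],
  [[0,0,0],[0,0,0],1],
  [[0,0,0],[0,0,0],1],
  [[0,0,0],[0,0,0],1],
  [[0,0,0],[0,0,0],1],
])

```text
t: 29.08
ee_pos: [0.5193, 0.18, 0.0806]
orientation: [0.992, -0.124, 0.001, -0.0]
force: [-3.1, -2.4, 14.9]
gripper_width: 0.0154
finger_force: 31.9
```

Run:
```python
from h import *
s=telemetry.state();print(s['force'],s['wrist_torque'])
go(.5181,.1807,.0795,52.6+90)
```

```text
[-3.08549934 -2.36702803 14.8860788 ] [-0.6228756   0.95391633  0.76417408]
shift [-1.3 -0.4  1.1] rz -66.8 | tcp [519.3 180.   80.6] yaw -104.2 j7 -1.66 w 15.4 t 29.1
```

At the stop (0.76 N m). I'll release, lift and go to handle B.

>>> carry_out([
  [[0,0,0],[0,0,0],0.6],
  [[0,0,0],[0,0,0],0.6],
  [[0,0,0],[0,0,0],0.6],
  [[0,0,0],[0,0,0],0.6],
  [[0,0,-15],[0,0,0],0.6],
  [[0,0,-25],[0,0,0],0.6],
  [[0,0,-30],[0,0,0],0.6],
  [[0,0,-25],[0,0,0],0.6],
  [[0,10,0],[0,0,0],0.6],
  [[6,20,0],[0,0,0],0.6],
])

```text
t: 29.92
ee_pos: [0.5166, 0.1529, 0.1742]
orientation: [0.992, -0.123, 0.001, -0.001]
force: [-0.2, -0.5, 0.4]
gripper_width: 0.0348
finger_force: 0.0
```

>>> carry_out([
  [[10,36,0],[0,0,0],0.5],
  [[10,36,0],[0,0,0],0.5],
  [[10,36,0],[0,0,0],0.5],
  [[10,36,0],[0,0,0],0.5],
  [[10,36,0],[0,0,0],0.5],
  [[10,36,0],[0,0,0],0.5],
  [[10,36,0],[0,0,0],0.5],
  [[10,36,0],[0,0,0],0.5],
  [[10,36,0],[0,0,0],0.5],
  [[10,36,0],[0,0,0],0.5],
])

```text
t: 30.75
ee_pos: [0.5229, -0.225, 0.1727]
orientation: [0.992, -0.125, -0.001, -0.0]
force: [0.2, 0.8, 0.6]
gripper_width: 0.0432
finger_force: 0.0
```

>>> carry_out([
  [[10,36,0],[0,0,0],0.5],
  [[10,34,0],[0,0,6],0.5],
  [[0,0,0],[0,0,6],0.5],
  [[0,0,0],[0,0,6],0.5],
  [[0,0,0],[0,0,6],0.5],
  [[0,0,0],[0,0,0],0.5],
  [[0,0,0],[0,0,0],0.5],
  [[0,0,0],[0,0,0],0.5],
  [[0,0,0],[0,0,0],0.5],
  [[0,0,0],[0,0,0],0.5],
])

```text
t: 31.58
ee_pos: [0.5256, -0.296, 0.1735]
orientation: [0.945, -0.328, 0.0, -0.0]
force: [0.1, -0.5, 0.5]
gripper_width: 0.043
finger_force: 0.0
```

Run:
```python
from h import *
im,c=snap("wrist","w10")
go(.528,-.297,.175,53)
p0=np.array([.5275,-.297])
a,ax=handle(im,c,p0)
for k in ('fromlo','fromhi'): go(*ax[k],.037,a+90)
flange(im,c,p0)
im2,c2=snap("top")
H,S,V=cv2.split(cv2.cvtColor(im2,cv2.COLOR_RGB2HSV))
reg=np.zeros(H.shape,bool);reg[175:290,345:470]=1
for b in blobs(reg&(V<45),100,2000): print(b[0],b[1][4],ray(c2,[b[0]],.03).round(4))
```

```text
shift [ 2.4 -0.8 -1.4] rz -1.3 | tcp [ 525.6 -296.1  173.6] yaw -128.3 j7 -1.26 w 43.6 t 31.6
bar dir 145.3 len 57.1 line 19.8 npx 87 {'mid': array([ 530.4, -300. ]), 'fromlo': array([ 530.8, -300.4]), 'fromhi': array([ 529.9, -299.7]), 'line': array([ 530.4, -300.1])} cam rel along -66.0
shift [  6.7   0.2 136.6] rz -3.6 | tcp [ 525.6 -296.1  173.6] yaw -128.3 j7 -1.26 w 43.6 t 31.6
shift [  5.6   0.3 136.6] rz -3.6 | tcp [ 525.6 -296.1  173.6] yaw -128.3 j7 -1.26 w 43.6 t 31.6
flange axis in tool mm [5.98 0.64] n 65 rms 0.46
[439.40378198 211.69632925] 899 [[ 0.5362 -0.3106  0.03  ]]
[432.09169054 265.42979943] 349 [[ 0.415  -0.2894  0.03  ]]
```

>>> carry_out([
  [[5.6,0.4,10],[0,0,-3.6],0.45],
  [[0,0,25],[0,0,0],0.45],
  [[0,0,25],[0,0,0],0.45],
  [[0,0,25],[0,0,0],0.45],
  [[0,0,25],[0,0,0],0.45],
  [[0,0,17],[0,0,0],0.45],
  [[0,0,9],[0,0,0],0.45],
  [[0,0,0],[0,0,0],0.45],
  [[0,0,0],[0,0,0],0.45],
  [[0,0,0],[0,0,0],1],
])

```text
t: 32.52
ee_pos: [0.5305, -0.3008, 0.0388]
orientation: [0.954, -0.299, 0.001, 0.0]
force: [0.4, 0.5, -0.0]
gripper_width: 0.0455
finger_force: 0.0
```

>>> carry_out([
  [[0,0,0],[0,0,0],1],
  [[0,0,0],[0,0,0],1],
  [[0,0,0],[0,0,0],1],
  [[0,0,0],[0,0,0],1],
  [[0,0,0],[0,0,0],1],
  [[0,0,-10],[0,0,0],1],
  [[0,0,-25],[0,0,0],1],
  [[0,0,-35],[0,0,0],1],
  [[0,0,-35],[0,0,0],1],
  [[0,0,-35],[0,0,0],1],
])

```text
t: 33.35
ee_pos: [0.5292, -0.3001, 0.1794]
orientation: [0.954, -0.299, -0.0, 0.0]
force: [1.1, 0.6, -1.5]
gripper_width: 0.0139
finger_force: 30.0
```

Run:
```python
from h import *
s,M=tool();print(s['finger_force'],M[:2,0])
sp=np.array([.5112,.266]);t=sp-M[:2,0]*.06
go(*t,.18,None)
```

```text
29.988100826740265 [ 0.82070237 -0.57135574]
shift [-398.2 -454.3   -0.5] rz 0 | tcp [ 529.2 -300.1  179.4] yaw -124.8 j7 -1.21 w 13.9 t 33.4
```

>>> carry_out([
  [[-13,-15,0],[0,0,0],1],
  [[-25,-28.5,0],[0,0,0],1],
  [[-25,-28.5,0],[0,0,0],1],
  [[-25,-28.5,0],[0,0,0],1],
  [[-25,-28.5,0],[0,0,0],1],
  [[-25,-28.5,0],[0,0,0],1],
  [[-25,-28.5,0],[0,0,0],1],
  [[-25,-28.5,0],[0,0,0],1],
  [[-25,-28.5,0],[0,0,0],1],
  [[-25,-28.5,0],[0,0,0],1],
])

```text
t: 34.18
ee_pos: [0.4886, 0.0604, 0.1781]
orientation: [0.954, -0.299, -0.0, -0.001]
force: [0.4, -0.0, -0.3]
gripper_width: 0.0136
finger_force: 30.0
```

>>> carry_out([
  [[-25,-28.5,0],[0,0,0],1],
  [[-25,-28.5,0],[0,0,0],1],
  [[-25,-28.5,0],[0,0,0],1],
  [[-25,-28.5,0],[0,0,0],1],
  [[-25,-28.5,0],[0,0,0],1],
  [[-24,-27,0],[0,0,0],1],
  [[-11,-13,0],[0,0,0],1],
  [[0,0,0],[0,0,0],1],
  [[0,0,0],[0,0,0],1],
  [[0,0,0],[0,0,0],1],
])

```text
t: 35.02
ee_pos: [0.4623, 0.298, 0.1779]
orientation: [0.954, -0.3, 0.0, 0.0]
force: [-0.3, -0.6, -0.6]
gripper_width: 0.014
finger_force: 30.0
```

>>> carry_out([
  [[0,0,0],[0,0,0],1],
  [[0,0,0],[0,0,0],1],
  [[0,0,0],[0,0,0],1],
  [[0,0,0],[0,0,0],1],
  [[0,0,0],[0,0,0],1],
  [[0,0,0],[0,0,0],1],
  [[0,0,0],[0,0,0],1],
  [[0,0,0],[0,0,0],1],
  [[0,0,0],[0,0,0],1],
  [[0,0,0],[0,0,0],1],
])

```text
t: 35.85
ee_pos: [0.462, 0.2999, 0.1775]
orientation: [0.954, -0.299, 0.0, 0.0]
force: [0.0, -0.1, -0.8]
gripper_width: 0.0138
finger_force: 30.0
```

```bash
cat >> h.py <<'E'
def fit(name,p0):
    im,c=snap("wrist",name)
    p,a=spindle(im,c,np.array(p0))
    s,M=tool();bd=np.degrees(np.arctan2(M[1,0],M[0,0]))
    d=(a-bd+30)%60-30
    print("bar",bd.round(1),"need ccw turn",(d+np.array([-60,0,60,120])).round(1))
    go(*p,.11,None)
E
python3 - <<'E'
from h import *
fit("w11",[.5112,.266])
E
```

```text
spindle mean [510.7 265.3] encl [510.7 265.3] rad 13.4 spline deg mod 60 46.2 conf 0.76
bar -34.8 need ccw turn [-39.  21.  81. 141.]
shift [59.7  0.6 67.5] rz 0 | tcp [462.  299.9 177.5] yaw -124.8 j7 -2.25 w 13.8 t 35.9
```

Spindle 2 reads (510.7, 265.3) with splines at 46.2°. I'll turn 81° anticlockwise.

>>> carry_out([
  [[20,0.2,0],[0,0,0],1],
  [[20,0.2,0],[0,0,0],1],
  [[19.7,0.2,0],[0,0,-7],1],
  [[0,0,0],[0,0,-7],1],
  [[0,0,0],[0,0,-7],1],
  [[0,0,0],[0,0,-7],1],
  [[0,0,0],[0,0,-7],1],
  [[0,0,0],[0,0,-7],1],
  [[0,0,0],[0,0,-7],1],
  [[0,0,0],[0,0,-7],1],
])

```text
t: 36.73
ee_pos: [0.5107, 0.2653, 0.1776]
orientation: [0.982, 0.187, 0.0, -0.0]
force: [-0.5, -0.5, -0.3]
gripper_width: 0.0137
finger_force: 30.0
```

>>> carry_out([
  [[0,0,0],[0,0,-7],1],
  [[0,0,5],[0,0,-7],1],
  [[0,0,10],[0,0,-7],1],
  [[0,0,15],[0,0,-4],1],
  [[0,0,15],[0,0,0],1],
  [[0,0,12],[0,0,0],1],
  [[0,0,7],[0,0,0],1],
  [[0,0,3],[0,0,0],1],
  [[0,0,0],[0,0,0],1],
  [[0,0,0],[0,0,0],1],
])

```text
t: 37.57
ee_pos: [0.5111, 0.2655, 0.1109]
orientation: [0.92, 0.392, 0.0, 0.0]
force: [1.2, -0.3, -0.3]
gripper_width: 0.0137
finger_force: 30.0
```

>>> carry_out([
  [[0,0,0],[0,0,0],1],
  [[0,0,0],[0,0,0],1],
  [[0,0,0],[0,0,0],1],
  [[0,0,4],[0,0,0],1],
  [[0,0,4],[0,0,0],1],
  [[0,0,4],[0,0,0],1],
  [[0,0,3],[0,0,0],1],
  [[0,0,3],[0,0,0],1],
  [[0,0,0],[0,0,0],1],
  [[0,0,0],[0,0,0],1],
])

```text
t: 38.4
ee_pos: [0.5106, 0.2652, 0.0923]
orientation: [0.92, 0.392, -0.0, 0.0]
force: [-0.2, -0.4, -0.5]
gripper_width: 0.0134
finger_force: 30.0
```

Run:
```python
from h import *
s=telemetry.state();print(s['force'],s['wrist_torque'])
go(.5107,.2653,.0795,46.2+90)
```

```text
[-0.21408615 -0.43048324 -0.45016222] [-0.02584718  0.11106066  0.03042957]
shift [ 0.1 -0.  12.8] rz -0.0 | tcp [510.6 265.2  92.3] yaw -43.8 j7 -0.91 w 13.4 t 38.4
```

>>> carry_out([
  [[0,0,3],[0,0,0],1],
  [[0,0,3],[0,0,0],1],
  [[0,0,3],[0,0,0],1],
  [[0,0,2],[0,0,0],1],
  [[0,0,1.5],[0,0,0],1],
  [[0,0,1],[0,0,0],1],
  [[0,0,0.5],[0,0,0],1],
  [[0,0,0],[0,0,0],1],
  [[0,0,0],[0,0,0],1],
  [[0,0,0],[0,0,0],1],
])

```text
t: 39.23
ee_pos: [0.5108, 0.2655, 0.0801]
orientation: [0.92, 0.392, -0.0, -0.001]
force: [-3.4, -1.3, 12.1]
gripper_width: 0.014
finger_force: 30.0
```

Run:
```python
from h import *
s=telemetry.state();print(s['force'],s['wrist_torque'])
go(.5107,.2653,.0795,46.2+90)
```

```text
[-3.36278726 -1.2520823  12.08991417] [-0.46660758  1.11056532 -0.01575615]
shift [-0.2  0.   0.6] rz 0.0 | tcp [510.8 265.5  80.1] yaw -43.8 j7 -0.89 w 14.0 t 39.2
```

Home at 80.1 mm. Turning clockwise.

>>> carry_out([
  [[0,0,0.5],[0,0,4],1],
  [[0,0,0],[0,0,5],1],
  [[0,0,0],[0,0,5],1],
  [[0,0,0],[0,0,5],1],
  [[0,0,0],[0,0,5],1],
  [[0,0,0],[0,0,5],1],
  [[0,0,0],[0,0,5],1],
  [[0,0,0],[0,0,5],1],
  [[0,0,0],[0,0,3],1],
  [[0,0,0],[0,0,0],1],
])

```text
t: 40.07
ee_pos: [0.5117, 0.2651, 0.0801]
orientation: [0.999, 0.036, 0.0, -0.0]
force: [-3.1, -2.8, 15.1]
gripper_width: 0.0137
finger_force: 30.0
```

Run:
```python
from h import *
s=telemetry.state();print(s['force'],s['wrist_torque'])
```

```text
[-3.07120209 -2.78931204 15.12271483] [-0.51956062  1.09913986  0.05853269]
```

>>> carry_out([
  [[0,0,0],[0,0,3],1],
  [[0,0,0],[0,0,3],1],
  [[0,0,0],[0,0,3],1],
  [[0,0,0],[0,0,3],1],
  [[0,0,0],[0,0,3],1],
  [[0,0,0],[0,0,3],1],
  [[0,0,0],[0,0,0],1],
  [[0,0,0],[0,0,0],1],
  [[0,0,0],[0,0,0],1],
  [[0,0,0],[0,0,0],1],
])

```text
t: 40.9
ee_pos: [0.5123, 0.2646, 0.0801]
orientation: [0.993, -0.119, 0.001, -0.0]
force: [-0.7, -2.4, 13.4]
gripper_width: 0.0153
finger_force: 31.8
```

Run:
```python
from h import *
s=telemetry.state();print(s['force'],s['wrist_torque'])
go(.5107,.2653,.0795,46.2+90)
```

```text
[-0.69607796 -2.38983617 13.38898916] [-0.63572858  0.59777324  0.73268855]
shift [-1.7 -0.3  0.6] rz -59.8 | tcp [512.3 264.6  80.1] yaw -103.6 j7 -1.73 w 15.3 t 40.9
```

At the stop. I'll release and go to the last handle, D.

>>> carry_out([
  [[0,0,0],[0,0,0],0.6],
  [[0,0,0],[0,0,0],0.6],
  [[0,0,0],[0,0,0],0.6],
  [[0,0,0],[0,0,0],0.6],
  [[0,0,-15],[0,0,0],0.6],
  [[0,0,-25],[0,0,0],0.6],
  [[0,0,-30],[0,0,0],0.6],
  [[0,0,-25],[0,0,0],0.6],
  [[0,14,0],[0,0,0],0.6],
  [[2,27,0],[0,0,0],0.6],
])

```text
t: 41.73
ee_pos: [0.504, 0.2281, 0.1749]
orientation: [0.993, -0.117, 0.002, -0.001]
force: [1.1, -0.2, -0.1]
gripper_width: 0.0347
finger_force: 0.0
```

>>> carry_out([
  [[3,37,0],[0,0,0],0.5],
  [[3,37,0],[0,0,0],0.5],
  [[3,37,0],[0,0,0],0.5],
  [[3,37,0],[0,0,0],0.5],
  [[3,37,0],[0,0,0],0.5],
  [[3,37,0],[0,0,0],0.5],
  [[3,37,0],[0,0,0],0.5],
  [[3,37,0],[0,0,0],0.5],
  [[3,37,0],[0,0,0],0.5],
  [[3,37,0],[0,0,0],0.5],
])

```text
t: 42.57
ee_pos: [0.4427, -0.1431, 0.1733]
orientation: [0.993, -0.12, 0.0, -0.001]
force: [0.4, 0.8, -0.8]
gripper_width: 0.0436
finger_force: 0.0
```

>>> carry_out([
  [[3,37,0],[0,0,0],0.5],
  [[3,37,0],[0,0,0],0.5],
  [[2,37,0],[0,0,-7],0.5],
  [[0,0,0],[0,0,-7],0.5],
  [[0,0,0],[0,0,-7],0.5],
  [[0,0,0],[0,0,-7],0.5],
  [[0,0,0],[0,0,-7],0.5],
  [[0,0,0],[0,0,-7],0.5],
  [[0,0,0],[0,0,-7],0.5],
  [[0,0,0],[0,0,-7],0.5],
])

```text
t: 43.4
ee_pos: [0.4243, -0.2514, 0.1733]
orientation: [0.932, 0.362, 0.0, -0.0]
force: [0.5, -0.2, -0.6]
gripper_width: 0.0434
finger_force: 0.0
```

>>> carry_out([
  [[0,0,0],[0,0,-7],0.5],
  [[0,0,0],[0,0,-7],0.5],
  [[0,0,0],[0,0,-3],0.5],
  [[0,0,0],[0,0,0],0.5],
  [[0,0,0],[0,0,0],0.5],
  [[0,0,0],[0,0,0],0.5],
  [[0,0,0],[0,0,0],0.5],
  [[0,0,0],[0,0,0],0.5],
  [[0,0,0],[0,0,0],0.5],
  [[0,0,0],[0,0,0],0.5],
])

```text
t: 44.23
ee_pos: [0.425, -0.2511, 0.173]
orientation: [0.87, 0.494, -0.0, -0.0]
force: [0.3, 0.3, 0.1]
gripper_width: 0.0438
finger_force: 0.0
```

Run:
```python
from h import *
im,c=snap("wrist","w12")
go(.418,-.290,.175,-31)
p0=np.array([.418,-.290])
a,ax=handle(im,c,p0)
for k in ('fromlo','fromhi'): go(*ax[k],.037,a+90)
flange(im,c,p0)
```

```text
shift [-37.   13.9  -2. ] rz 0.2 | tcp [ 425.  -251.1  173. ] yaw -30.8 j7 0.17 w 43.5 t 44.3Traceback (most recent call last):
  File "<stdin>", line 5, in <module>
  File "h.py", line 38, in handle
    wl=hull&(V>105)&(S<70);l=max(blobs(wl,8,2000),key=lambda b:b[1][4])[2]
                             ~~~^^^^^^^^^^^^^^^^^^^^^^^^^^^^^^^^^^^^^^^
ValueError: max() iterable argument is empty
```

I was 40 mm short (one row too few). Moving over it properly.

>>> carry_out([
  [[-12,5,0],[0,0,0],0.5],
  [[-25,9,0],[0,0,0],0.5],
  [[0,0,0],[0,0,0],0.5],
  [[0,0,0],[0,0,0],0.5],
  [[0,0,0],[0,0,0],0.5],
  [[0,0,0],[0,0,0],0.5],
  [[0,0,0],[0,0,0],0.5],
  [[0,0,0],[0,0,0],0.5],
  [[0,0,0],[0,0,0],0.5],
  [[0,0,0],[0,0,0],0.5],
])

```text
t: 45.12
ee_pos: [0.4182, -0.2898, 0.173]
orientation: [0.869, 0.494, 0.0, -0.0]
force: [-0.1, 0.1, -0.1]
gripper_width: 0.0435
finger_force: 0.0
```

Run:
```python
from h import *
im,c=snap("wrist","w13")
p0=np.array([.418,-.290])
a,ax=handle(im,c,p0)
for k in ('fromlo','fromhi'): go(*ax[k],.037,a+90)
flange(im,c,p0)
```

```text
bar dir -126.0 len 57.0 line 20.1 npx 99 {'mid': array([ 421.2, -293. ]), 'fromlo': array([ 421.5, -292.7]), 'fromhi': array([ 420.9, -293.4]), 'line': array([ 420.8, -293.7])} cam rel along -73.0
shift [ -0.8   4.3 136. ] rz 5.2 | tcp [ 418.2 -289.8  173. ] yaw -30.8 j7 0.27 w 43.5 t 45.2
shift [ -1.7   4.2 136. ] rz 5.2 | tcp [ 418.2 -289.8  173. ] yaw -30.8 j7 0.27 w 43.5 t 45.2
flange axis in tool mm [-1.95  3.93] n 65 rms 0.53
```

>>> carry_out([
  [[-1.7,4.1,10],[0,0,5.2],0.45],
  [[0,0,25],[0,0,0],0.45],
  [[0,0,25],[0,0,0],0.45],
  [[0,0,25],[0,0,0],0.45],
  [[0,0,25],[0,0,0],0.45],
  [[0,0,16],[0,0,0],0.45],
  [[0,0,9.5],[0,0,0],0.45],
  [[0,0,0],[0,0,0],0.45],
  [[0,0,0],[0,0,0],0.45],
  [[0,0,0],[0,0,0],1],
])

```text
t: 46.0
ee_pos: [0.4215, -0.2943, 0.0385]
orientation: [0.891, 0.454, 0.001, 0.001]
force: [-0.5, -0.1, 0.3]
gripper_width: 0.0455
finger_force: 0.0
```

>>> carry_out([
  [[0,0,0],[0,0,0],1],
  [[0,0,0],[0,0,0],1],
  [[0,0,0],[0,0,0],1],
  [[0,0,0],[0,0,0],1],
  [[0,0,0],[0,0,0],1],
  [[0,0,-10],[0,0,0],1],
  [[0,0,-25],[0,0,0],1],
  [[0,0,-35],[0,0,0],1],
  [[0,0,-35],[0,0,0],1],
  [[0,0,-35],[0,0,0],1],
])

```text
t: 46.83
ee_pos: [0.42, -0.2937, 0.1793]
orientation: [0.891, 0.454, -0.0, -0.0]
force: [1.0, 0.1, -0.2]
gripper_width: 0.014
finger_force: 30.0
```

Run:
```python
from h import *
s,M=tool();print(s['finger_force'],M[:2,0])
sp=np.array([.5036,.3500]);t=sp-M[:2,0]*.06
go(*t,.18,None)
```

```text
29.997328519821167 [0.58861628 0.80841243]
shift [ 509.6 -311.3   -0.7] rz 0 | tcp [ 420.  -293.7  179.3] yaw -36.1 j7 0.19 w 14.0 t 46.8
```

>>> carry_out([
  [[16,-7,0],[0,0,0],1],
  [[16,-7,0],[0,0,0],1],
  [[32,-14,0],[0,0,0],1],
  [[32,-14,0],[0,0,0],1],
  [[32,-14,0],[0,0,0],1],
  [[32,-14,0],[0,0,0],1],
  [[32,-14,0],[0,0,0],1],
  [[32,-14,0],[0,0,0],1],
  [[32,-14,0],[0,0,0],1],
  [[26,-22,0],[0,0,0],1],
])

```text
t: 47.67
ee_pos: [0.4795, 0.015, 0.1784]
orientation: [0.891, 0.454, 0.001, 0.001]
force: [0.6, -0.9, -1.1]
gripper_width: 0.0137
finger_force: 30.0
```

>>> carry_out([
  [[26,-22,0],[0,0,0],1],
  [[26,-22,0],[0,0,0],1],
  [[26,-22,0],[0,0,0],1],
  [[26,-22,0],[0,0,0],1],
  [[26,-22,0],[0,0,0],1],
  [[26,-22,0],[0,0,0],1],
  [[26,-22,0],[0,0,0],1],
  [[29,-15,0],[0,0,0],1],
  [[16,-9,0],[0,0,0],1],
  [[0,0,0],[0,0,0],1],
])

```text
t: 48.5
ee_pos: [0.4669, 0.307, 0.1778]
orientation: [0.889, 0.457, 0.001, -0.001]
force: [-1.0, 0.3, -0.1]
gripper_width: 0.0138
finger_force: 30.0
```

>>> carry_out([
  [[0,0,0],[0,0,0],1],
  [[0,0,0],[0,0,0],1],
  [[0,0,0],[0,0,0],1],
  [[0,0,0],[0,0,0],1],
  [[0,0,0],[0,0,0],1],
  [[0,0,0],[0,0,0],1],
  [[0,0,0],[0,0,0],1],
  [[0,0,0],[0,0,0],1],
  [[0,0,0],[0,0,0],1],
  [[0,0,0],[0,0,0],1],
])

```text
t: 49.33
ee_pos: [0.4675, 0.3015, 0.1775]
orientation: [0.891, 0.454, -0.0, -0.0]
force: [-0.3, 0.9, -0.7]
gripper_width: 0.0134
finger_force: 30.0
```

Run:
```python
from h import *
fit("w14",[.5036,.350])
```

```text
spindle mean [503.3 350. ] encl [503.3 350. ] rad 13.4 spline deg mod 60 54.5 conf 0.76
bar 54.0 need ccw turn [-59.5   0.5  60.5 120.5]
shift [60.2  0.5 67.5] rz 0 | tcp [467.5 301.5 177.5] yaw -36.0 j7 -1.05 w 13.9 t 49.4
```

>>> carry_out([
  [[20,0.2,0],[0,0,-0.5],1],
  [[20,0.2,0],[0,0,0],1],
  [[20.2,0.1,10],[0,0,0],1],
  [[0,0,15],[0,0,0],1],
  [[0,0,15],[0,0,0],1],
  [[0,0,15],[0,0,0],1],
  [[0,0,10],[0,0,0],1],
  [[0,0,2],[0,0,0],1],
  [[0,0,0],[0,0,0],1],
  [[0,0,0],[0,0,0],1],
])

```text
t: 50.22
ee_pos: [0.5036, 0.3503, 0.1112]
orientation: [0.889, 0.458, 0.001, -0.0]
force: [0.5, 0.5, -0.4]
gripper_width: 0.0136
finger_force: 30.0
```

>>> carry_out([
  [[0,0,0],[0,0,0],1],
  [[0,0,0],[0,0,0],1],
  [[0,0,0],[0,0,0],1],
  [[0,0,4],[0,0,0],1],
  [[0,0,4],[0,0,0],1],
  [[0,0,4],[0,0,0],1],
  [[0,0,3],[0,0,0],1],
  [[0,0,3],[0,0,0],1],
  [[0,0,0],[0,0,0],1],
  [[0,0,0],[0,0,0],1],
])

```text
t: 51.05
ee_pos: [0.5031, 0.3504, 0.0923]
orientation: [0.889, 0.458, 0.0, -0.0]
force: [0.3, 1.3, -0.5]
gripper_width: 0.0134
finger_force: 30.0
```

Run:
```python
from h import *
s=telemetry.state();print(s['force'],s['wrist_torque'])
go(.5033,.3500,.0795,54.5+90)
```

```text
[ 0.28561251  1.31488044 -0.52388443] [ 0.13300357 -0.02445931 -0.00232617]
shift [-0.2  0.4 12.8] rz 0.0 | tcp [503.1 350.4  92.3] yaw -35.5 j7 -1.0 w 13.4 t 51.0
```

>>> carry_out([
  [[0,0,3],[0,0,0],1],
  [[0,0,3],[0,0,0],1],
  [[0,0,3],[0,0,0],1],
  [[0,0,2],[0,0,0],1],
  [[0,0,1.5],[0,0,0],1],
  [[0,0,1],[0,0,0],1],
  [[0,0,0.5],[0,0,0],1],
  [[0,0,0],[0,0,0],1],
  [[0,0,0],[0,0,0],1],
  [[0,0,0],[0,0,0],1],
])

```text
t: 51.88
ee_pos: [0.5034, 0.3506, 0.0807]
orientation: [0.889, 0.458, 0.0, -0.001]
force: [-2.8, -0.0, 13.6]
gripper_width: 0.0132
finger_force: 30.0
```

Run:
```python
from h import *
s=telemetry.state();print(s['force'],s['wrist_torque'])
go(.5033,.3500,.0795,54.5+90)
```

```text
[-2.84205916 -0.01796811 13.57038217] [-0.35279472  0.82804985  0.04170209]
shift [-0.5  0.3  1.2] rz -0.0 | tcp [503.4 350.6  80.7] yaw -35.5 j7 -0.99 w 13.2 t 51.9
```

Home. Turning clockwise about 68°.

>>> carry_out([
  [[0,0,0.5],[0,0,4],1],
  [[0,0,0],[0,0,5],1],
  [[0,0,0],[0,0,5],1],
  [[0,0,0],[0,0,5],1],
  [[0,0,0],[0,0,5],1],
  [[0,0,0],[0,0,5],1],
  [[0,0,0],[0,0,5],1],
  [[0,0,0],[0,0,5],1],
  [[0,0,0],[0,0,5],1],
  [[0,0,0],[0,0,5],1],
])

```text
t: 52.72
ee_pos: [0.5052, 0.3499, 0.0807]
orientation: [0.999, 0.046, 0.002, -0.001]
force: [-0.6, -2.3, 12.9]
gripper_width: 0.0141
finger_force: 30.0
```

Run:
```python
from h import *
s=telemetry.state();print(s['force'],s['wrist_torque'])
```

```text
[-0.58058743 -2.31167937 12.8860298 ] [-0.56890595  0.34684306  0.25779317]
```

>>> carry_out([
  [[0,0,0],[0,0,3],1],
  [[0,0,0],[0,0,3],1],
  [[0,0,0],[0,0,3],1],
  [[0,0,0],[0,0,3],1],
  [[0,0,0],[0,0,3],1],
  [[0,0,0],[0,0,3],1],
  [[0,0,0],[0,0,0],1],
  [[0,0,0],[0,0,0],1],
  [[0,0,0],[0,0,0],1],
  [[0,0,0],[0,0,0],1],
])

```text
t: 53.55
ee_pos: [0.5057, 0.3493, 0.0807]
orientation: [0.994, -0.108, 0.002, -0.0]
force: [0.8, -2.6, 12.6]
gripper_width: 0.0147
finger_force: 31.5
```

Run:
```python
from h import *
s=telemetry.state();print(s['force'],s['wrist_torque'])
go(.5033,.3500,.0795,54.5+90)
```

```text
[ 0.83437831 -2.56813991 12.62813188] [-0.68386995  0.10627087  0.70840764]
shift [-2.5 -0.2  1.2] rz -66.9 | tcp [505.7 349.3  80.7] yaw -102.4 j7 -1.94 w 14.7 t 53.5
```

At the stop. I'll release, lift and go to the slide tab.

>>> carry_out([
  [[0,0,0],[0,0,0],0.6],
  [[0,0,0],[0,0,0],0.6],
  [[0,0,0],[0,0,0],0.6],
  [[0,0,0],[0,0,0],0.6],
  [[0,0,-15],[0,0,0],0.6],
  [[0,0,-30],[0,0,0],0.6],
  [[0,0,-30],[0,0,0],0.6],
  [[0,0,-25],[0,0,0],0.6],
  [[15,11,0],[0,0,0],0.6],
  [[32,22,0],[0,0,0],0.6],
])

```text
t: 54.38
ee_pos: [0.5398, 0.3135, 0.18]
orientation: [0.995, -0.104, -0.0, -0.002]
force: [-0.0, 0.2, -0.7]
gripper_width: 0.0349
finger_force: 0.0
```

>>> carry_out([
  [[32,22,0],[0,0,0],0.6],
  [[32,22,0],[0,0,0],0.6],
  [[19,13,0],[0,0,-7],0.6],
  [[0,0,0],[0,0,-7],0.6],
  [[0,0,0],[0,0,-7],0.6],
  [[0,0,0],[0,0,-7],0.6],
  [[0,0,0],[0,0,-7],0.6],
  [[0,0,0],[0,0,-7],0.6],
  [[0,0,0],[0,0,-7],0.6],
  [[0,0,0],[0,0,-7],0.6],
])

```text
t: 55.22
ee_pos: [0.6105, 0.2339, 0.1789]
orientation: [0.928, 0.373, 0.0, 0.0]
force: [0.2, -0.2, 1.0]
gripper_width: 0.0347
finger_force: 0.0
```

>>> carry_out([
  [[0,0,0],[0,0,-7],0.6],
  [[0,0,0],[0,0,-7],0.6],
  [[0,0,0],[0,0,-7],0.6],
  [[0,0,0],[0,0,-7],0.6],
  [[0,0,0],[0,0,-7],0.6],
  [[0,0,0],[0,0,-7],0.6],
  [[0,0,0],[0,0,-7],0.6],
  [[0,0,0],[0,0,-2.4],0.6],
  [[0,0,0],[0,0,0],0.6],
  [[0,0,0],[0,0,0],0.6],
])

```text
t: 56.05
ee_pos: [0.6106, 0.2338, 0.1787]
orientation: [0.677, 0.736, 0.0, 0.0]
force: [-0.1, 0.0, 0.1]
gripper_width: 0.0347
finger_force: 0.0
```

Run:
```python
from h import *
im,c=snap("wrist","w15")
print(proj(c,[[.6137,.2327,.102]]))
H,S,V=cv2.split(cv2.cvtColor(im,cv2.COLOR_RGB2HSV))
reg=np.zeros(H.shape,bool);reg[190:279,280:360]=1
for b in blobs(reg&(V<60),200,5000): print(b[0],b[1],ray(c,[b[0]],.095).round(4))
go(.6137,.2327,.078,4.95)
```

```text
[[320.930242  254.7484935]]
[321.27253371 246.86870121] [ 310  215   23   64 1409] [[0.6137 0.2356 0.095 ]]
shift [ -1.4   3.  100.5] rz -0.1 | tcp [610.5 233.9 178.5] yaw 4.8 j7 -0.16 w 34.8 t 56.1
```

View pics/w15.png

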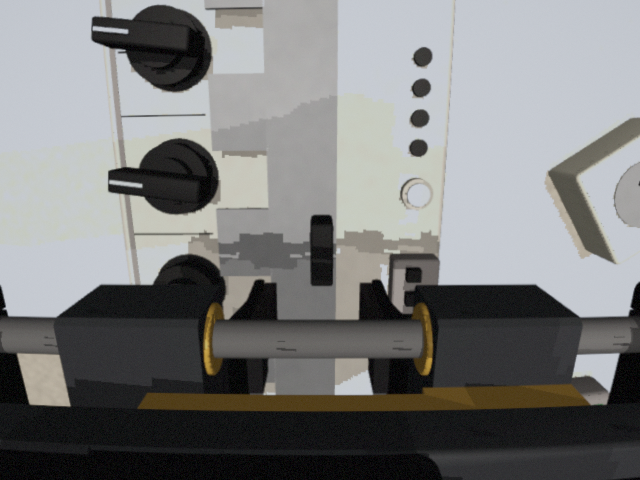

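Handles are fitted on spindles 1 and 2, at (170,45) and (180,175), with their bars along trainer −x. The slide tab is at (321,248). I'll grip the tab and close the slide.

>>> carry_out([
  [[1,3,15],[0,0,-0.1],0.6],
  [[0,0,20],[0,0,0],0.6],
  [[0,0,20],[0,0,0],0.6],
  [[0,0,20],[0,0,0],0.6],
  [[0,0,15],[0,0,0],0.6],
  [[0,0,8],[0,0,0],0.6],
  [[0,0,2],[0,0,0],0.6],
  [[0,0,0],[0,0,0],1],
  [[0,0,0],[0,0,0],1],
  [[0,0,0],[0,0,0],1],
])

```text
t: 56.93
ee_pos: [0.6142, 0.2356, 0.0791]
orientation: [0.676, 0.737, 0.001, 0.0]
force: [0.2, 0.2, -0.6]
gripper_width: 0.0225
finger_force: 0.0
```

>>> carry_out([
  [[0,0,0],[0,0,0],1],
  [[0,0,0],[0,0,0],1],
  [[0,-3,0],[0,0,0],1],
  [[0,-6,0],[0,0,0],1],
  [[0,-6,0],[0,0,0],1],
  [[0,-6,0],[0,0,0],1],
  [[0,-6,0],[0,0,0],1],
  [[0,-6,0],[0,0,0],1],
  [[0,-6,0],[0,0,0],1],
  [[0,0,0],[0,0,0],1],
])

```text
t: 57.77
ee_pos: [0.5734, 0.2321, 0.0789]
orientation: [0.675, 0.737, 0.0, -0.0]
force: [-0.3, -0.2, 7.7]
gripper_width: 0.0137
finger_force: 30.0
```

Run:
```python
from h import *
s=telemetry.state();print(s['force'],s['finger_force'])
go(.5693,.229,.078,4.95)
```

```text
[-0.31432311 -0.17815549  7.69085694] 29.99880696181208
shift [-2.7 -4.4  0.9] rz 0.1 | tcp [573.4 232.1  78.9] yaw 5.0 j7 -0.14 w 13.7 t 57.8
```

>>> carry_out([
  [[0,-2,0],[0,0,0],1],
  [[0,-2,0],[0,0,0],1],
  [[0,-1,0],[0,0,0],1],
  [[0,-1,0],[0,0,0],1],
  [[0,-1,0],[0,0,0],1],
  [[0,-1,0],[0,0,0],1],
  [[0,0,0],[0,0,0],1],
  [[0,0,0],[0,0,0],1],
  [[0,0,0],[0,0,0],1],
  [[0,0,0],[0,0,0],1],
])

```text
t: 58.6
ee_pos: [0.568, 0.2316, 0.079]
orientation: [0.676, 0.737, 0.002, 0.001]
force: [6.3, 1.2, 4.2]
gripper_width: 0.014
finger_force: 30.0
```

Run:
```python
from h import *
s=telemetry.state();print(s['force'],s['finger_force'])
go(.5693,.229,.078,4.95)
```

```text
[6.27858254 1.18946084 4.16905914] 30.04494076303672
shift [-2.8  1.1  1. ] rz 0.0 | tcp [568.  231.6  79. ] yaw 5.0 j7 -0.14 w 14.0 t 58.6
```

>>> carry_out([
  [[0,-2,0],[0,0,0],1],
  [[0,-1,0],[0,0,0],1],
  [[0,0,0],[0,0,0],1],
  [[0,0,0],[0,0,0],0.6],
  [[0,0,0],[0,0,0],0.6],
  [[0,3,0],[0,0,0],0.6],
  [[0,2,0],[0,0,0],0.6],
  [[0,0,-20],[0,0,0],0.6],
  [[0,0,-35],[0,0,0],0.6],
  [[-5,0,-40],[0,0,0],0.6],
])

```text
t: 59.43
ee_pos: [0.5654, 0.2267, 0.1708]
orientation: [0.675, 0.738, -0.004, -0.002]
force: [-0.7, 0.8, 0.4]
gripper_width: 0.0345
finger_force: 0.0
```

>>> carry_out([
  [[-20,-10,-40],[0,0,0],0.6],
  [[-30,-10,-35],[0,0,0],0.6],
  [[-35,-10,-20],[0,0,0],0.6],
  [[-35,-10,0],[0,0,0],0.6],
  [[-20,0,0],[0,0,0],0.6],
  [[0,0,0],[0,0,0],0.6],
  [[0,0,0],[0,0,0],0.6],
  [[0,0,0],[0,0,0],0.6],
  [[0,0,0],[0,0,0],0.6],
  [[0,0,0],[0,0,0],0.6],
])

```text
t: 60.27
ee_pos: [0.5425, 0.0907, 0.2596]
orientation: [0.675, 0.738, -0.001, -0.001]
force: [-0.2, 0.5, 0.3]
gripper_width: 0.0348
finger_force: 0.0
```

Run:
```python
from h import *
im,c=snap("wrist","w16")
s=telemetry.state();print(s['ee_pos'])
H,S,V=cv2.split(cv2.cvtColor(im,cv2.COLOR_RGB2HSV))
P=np.array([[.5033,.35],[.5107,.2653],[.5181,.1807],[.5254,.096]])
print(proj(c,np.c_[P,np.full(4,.1)]).round())
yy,xx=np.mgrid[:480,:640];W=ray(c,np.c_[xx.ravel(),yy.ravel()],.1)[:,:2].reshape(480,640,2)
for p in P:
    m=(np.hypot(*(W-p-[-.017,0]).transpose(2,0,1))<.02)&(V>100)&(S<70)&(yy<300)
    for b in blobs(m,20,300):
        w=b[1]; q=W[b[2]];d=np.linalg.svd(q-q.mean(0))[2][0]; ev=np.linalg.svd(q-q.mean(0))[1]
        print(p,b[0].round(),w[4],"ang",np.degrees(np.arctan2(d[1],d[0]))%180-4.95,"elong",(ev[0]/ev[1]).round(1))
```

```text
[0.5426785  0.09037575 0.25973509]
[[ 294. -151.]
 [ 294.  -22.]
 [ 295.  102.]
 [ 296.  214.]]
[0.5107 0.2653] [261.   2.] 48 ang 165.4971768318156 elong 2.6
[0.5254 0.096 ] [276. 211.] 94 ang 171.89883433941043 elong 7.0
```

View pics/w16.png

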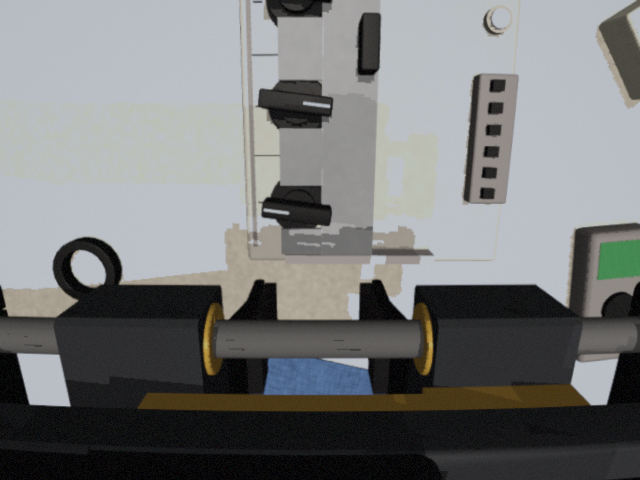

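The slide is closed over the flanges. Handles 4 at (297,211) and 3 at (296,104) are home. I'll compare all four bar angles for consistency at the stop.

>>> carry_out([
  [[20,0,0],[0,0,0],0.6],
  [[36,0,0],[0,0,0],0.6],
  [[36,0,0],[0,0,0],0.6],
  [[36,0,0],[0,0,0],0.6],
  [[22,0,0],[0,0,0],0.6],
  [[0,0,0],[0,0,0],0.6],
  [[0,0,0],[0,0,0],0.6],
  [[0,0,0],[0,0,0],0.6],
  [[0,0,0],[0,0,0],0.6],
  [[0,0,0],[0,0,0],0.6],
])

```text
t: 61.15
ee_pos: [0.5303, 0.2368, 0.2604]
orientation: [0.677, 0.736, -0.0, 0.0]
force: [1.1, -0.6, -0.2]
gripper_width: 0.0347
finger_force: 0.0
```

```bash
cat >> h.py <<'E'
def lines(im,c,P):
    H,S,V=cv2.split(cv2.cvtColor(np.ascontiguousarray(im),cv2.COLOR_RGB2HSV))
    yy,xx=np.mgrid[:480,:640];W=ray(c,np.c_[xx.ravel(),yy.ravel()],.1)[:,:2].reshape(480,640,2)
    for i,p in enumerate(P):
        for sg in (-1,1):
            m=(np.hypot(*(W-p-[sg*.017,0]).transpose(2,0,1))<.014)&(V>95)&(S<60)&(yy<285)
            for b in blobs(m,30,250):
                q=W[b[2]];U,ev,vt=np.linalg.svd(q-q.mean(0));d=vt[0]
                if ev[0]/ev[1]>4: print("spindle",i+1,b[0].round(),b[1][4],"rel trainer deg",((np.degrees(np.arctan2(d[1],d[0]))-4.95+90)%180-90).round(1),"elong",(ev[0]/ev[1]).round(1))
E
python3 - <<'E'
from h import *
P=np.array([[.5033,.35],[.5107,.2653],[.5181,.1807],[.5254,.096]])
im,c=snap("wrist","w17");lines(im,c,P)
E
```

```text
spindle 1 [271.  66.] 110 rel trainer deg -7.5 elong 7.5
spindle 2 [274. 182.] 102 rel trainer deg -7.4 elong 6.9
```

View pics/w17.png

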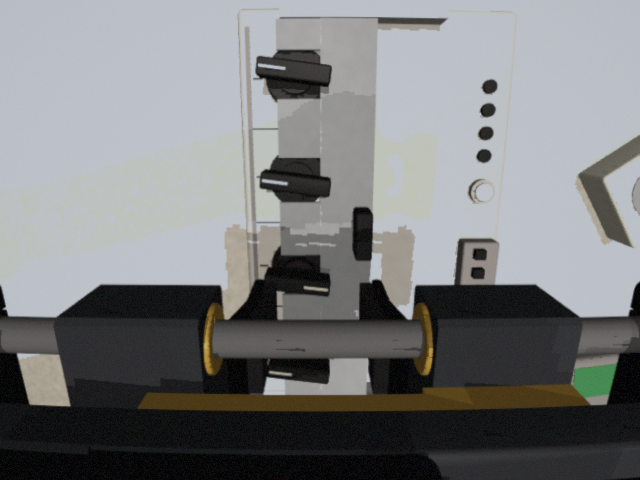

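All four bars sit at about −7.5° to the trainer, so they are at the same stop, and the slide is closed with the robot clear. Handing in.

```bash
python3 -c "
from plant import r
print(r.close_job())"
```

```text
the job is handed in; nothing more can be done
None
```

The job is handed in after about 61 s of robot time: the slide was opened, all four handles were fitted home and turned to the clockwise stop, and the slide was closed over them; the pot, screwdriver and look-alikes were not touched.

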